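# Change the scoring roller and pin the tailstock

## Task

Change the roller of the fudge scoring stand: take the grey-ended roller out, lay the red-ended one in the two saddles clear of both centres, let go of it, and slide the blue tailstock fully home so that both centres enter its ends. Then drop the yellow hitch pin fully down through the cross hole of the guide bar, its loop's closing side towards the bar's free end, and swing the loop over that end until it snaps shut underneath. Put every grey-ended roller, the one taken out and those lying on the bench, into a slot of the white rack, flat and centred along the slot, and leave the wheel cutter, jar and bowl alone.

Things in the scene. Friction and masses are not known exactly. Their poses are not given: they have to be found in the camera images.
- stand: Scoring stand, fixed: grey base plate 270 x 110 mm. Origin on the table under the middle of the mounted roller; x runs along the roller axis from the green headstock (-x) to the blue tailstock and the guide bar's free end (+x), z up. Roller axis: y = 0, z = 85 mm. Headstock face at x = -66, top z = 118; on it a conical centre 9 mm long, 12 mm thick at the base and 6 at the tip (x = -57).
- saddle_mid (a point): Where the middle of the mounted roller ends up (stand x 0, z 85). Two steel saddles 10 mm thick at stand x = -45 and +59: floor z = 65, 44 mm wide inside, sides flaring up to z = 87; white bed between, top z = 45. Lay the roller with its middle 12 to 24 mm from here towards the tailstock: clear of both centres, both end blocks on a saddle. The tailstock then pushes it onto the headstock centre.
- cross_hole (a point): Upper mouth of the vertical cross hole in the guide bar (steel, 22 mm thick, axis z = 45), at stand x = 149, z = 56. Through hole 10 mm wide, small chamfer. The bar's free end is 20 mm farther along the stand's x. While the tailstock is more than about 4 mm from home, its sleeve gets in the way of the hole.
- tailstock (a joint): Travel of the blue tailstock along the stand's x in m: 0 = home (hard stop), growing up to 0.060 away from the headstock. It stays where it is left; about 3 to 4 N to slide. Its conical centre is like the headstock's; at 0 its face is at stand x = +66.
- tail_back (a point): Middle of the tailstock's flat upright back face (60 mm wide, z from 57 to 112 mm), 98 mm above the table; moves with it. Push here towards the headstock (stand's -x); at home it is at stand x = 82. Below it a sleeve 36 mm square (top z = 63) runs back 59 mm along the guide bar and at home ends 8 mm short of the cross hole's centre.
- pin_shoulder (a point): Hitch pin (0.09 kg): middle of its shoulder, which rests on the bar round the hole. Steel shank 8 mm thick, 38 mm long, tapered foot, along its own -z. It starts upright in a fixed white block 60 mm square and 50 mm high. The pin's own x is the side to which its loop closes: turn it the same way as the stand's x.
- pin_grip (a point): Grip point of the pin's yellow grip tab: 12 mm thick along the pin's y, 14 mm long along its x, 12 to 30 mm above the shoulder. The tab starts at the pin's x = 0; this point is at x = 10 mm from the shoulder and 21 mm above it. Fingers should close along the pin's y, tips at least 12 mm above the shoulder (the loop's hinge ends stand 20 mm out to both sides, 8 mm above the shoulder).
- loop (a joint): Angle of the pin's wire loop about a hinge along the pin's y, 8 mm above the shoulder: 0 = open, leaning 25 degrees back past upright (to the pin's -x), growing as it swings over the top (0.44) and down on the +x side; it falls by its weight onto the bar's end (about 2.9). Pressed on, it stretches 2 mm past the lower edge (about 2 N) and snaps shut under the bar (3.1 to 3.23).
- loop_bar (a point): Middle of the loop's red cross bar, 8 mm thick, along the pin's y, 38 mm from the hinge (loop 40 mm wide outside, 30 inside). Open, it is 16 mm behind (pin's -x) and 42 mm above the shoulder. Shut fingertips behind it, 34 to 37 mm above the shoulder, pushing along +x, flip it over; then tips just beyond the bar's free end, pressing it down to 27 mm or less above the table, snap it under.
- red_roller_mid (a point): Centre of the roller to mount: 130 mm long along its own x, steel middle 30 mm thick and about 82 long (thin dark scoring rings up to 33), square red end blocks 40 x 40, 24 long, with square centre sockets 16 wide and 12 deep. Lies flat, centre 20 mm above what it rests on; about 0.35 kg; either end may face the headstock.
- rack: White rack, fixed, 140 x 270 mm: four slots for spare rollers along its x, 62 mm apart along its y. Slot floors at z = 30 mm (two bars 14 mm thick, 53 mm to either side of the middle; open between them down to z = 8), 44 mm wide, with sides that flare from z = 42 to 51 mm. Origin under its centre.
- red_roller: The red roller as a solid (origin at its centre, x along its axis).
- spare0_mid (a point): Centre of a roller of the same size and shape as the red one, but with grey end blocks. It starts in the stand's saddles, clear of both centres, and must come out.
- spare1_mid (a point): Centre of a roller of the same size and shape as the red one, but with grey end blocks. It lies on the bench, or is absent.
- spare2_mid (a point): Centre of a roller of the same size and shape as the red one, but with grey end blocks. It lies on the bench, or is absent.
- spare3_mid (a point): Centre of a roller of the same size and shape as the red one, but with grey end blocks. It lies on the bench, or is absent.
- slot0 (a point): Where the centre of a roller lies when it rests in rack slot 0 (slot floor 20 mm below, at z = 30 mm; axes as the rack's). Any free slot will do.
- slot1 (a point): Where the centre of a roller lies when it rests in rack slot 1 (slot floor 20 mm below, at z = 30 mm; axes as the rack's). Any free slot will do.
- slot2 (a point): Where the centre of a roller lies when it rests in rack slot 2 (slot floor 20 mm below, at z = 30 mm; axes as the rack's). Any free slot will do.
- slot3 (a point): Where the centre of a roller lies when it rests in rack slot 3 (slot floor 20 mm below, at z = 30 mm; axes as the rack's). Any free slot will do.
- wheel_cutter: Wheel cutter with a lilac handle, lying on the bench beyond the stand; origin on the table under its handle; leave alone.
- jar: Closed jar, 64 mm wide, 90 mm high; origin under it; leave alone.
- bowl: White bowl, 100 mm wide, 45 mm high; origin under it; leave alone.
There are look-alikes about, which are no part of the job. Leave any green look-alike of the part that bears pin_shoulder alone.

How it is judged:
By the outcome, as a careful person would: the job done as asked, in the order asked, and still so for the second after the job is handed in, with the robot touching nothing.
Of spare1, spare2, spare3 only 1 to 3 are there at a start; the rules pass over those that are not, and their reading is None.
At some moment in a run one of spare1, spare2, spare3 may be knocked a few centimetres aside while the robot is not near it.
It also fails if it takes over 210 s, if anything falls off the work surface, if the arm or the gripper's body presses on something with over 40 N, if the wrist force passes 120 N, or if a joint passes its speed limit or range.

## Robot

A 6-joint arm with a two-finger parallel gripper is mounted at the origin on the work surface. World frame = base frame: x ahead of the robot, y to its left, z up, the work surface at z = 0. Lengths are in mm, angles in rad, forces in N, time in s.
With the tool pointing down it reaches from about 375 to 925 mm from the base axis. Payload 5.7 kg.
Tool frame: the origin (TCP) lies between the finger pads; the fingertips stand 11 mm ahead of it and the grasp point (between the pads) lies 8 mm behind it; z points along the fingers, y is the line along which they close (so a half turn about z gives the same grasp; the last joint's range is limited). The gripper opens to 85 mm and grips with 20 to 120 N. Pads are 22 mm wide; open, the fingers measure 114 mm over their backs; the gripper's body (76 mm by 85 mm) begins 54 mm behind the grasp point. The pads swing forward as they close: fully open they stand 13 mm farther back than shut.
Start: joints at [1.207, 0.359, 1.51, -0, 1.272, -0.115], TCP at [147.739, 581.496, 242.267] pointing down, gripper open.
Joint ranges: [-2.97, 2.97], [-1.01, 2.36], [0.21, 2.38], [-0.96, 4.11], [0.2, 2.71], [-2.98, 2.98]. Speed limits (rad/s): [2.39, 2.39, 3.14, 3.14, 3.14, 3.14].

## Interface

Orientations are given as [roll, pitch, yaw] about the fixed x, y, z axes, in that order (R = Rz(yaw) Ry(pitch) Rx(roll)).
In Python, from station import sensors, vision, workorder, finder gives the robot as it stands.
- The arm moves only by the tool apply_moves, never from a script. Its argument "moves" is a list of rows, each an object of numbers: "dx", "dy", "dz": the shift along the tool's x, y, z each as a share of 0.5 m, from -1 to 1; "ax", "ay", "az": the turn, a rotation vector about the tool's x, y, z each as a share of 90 degrees, from -1 to 1. A call has 1 to 8 rows; each row shifts and turns the commanded pose from where the row before left it, along the tool's axes as they then stand; what a row does not reach is not made up. A row lasts 1/10 s, in which the tool goes at most 50 mm and 8.59 degrees, less where a joint would pass 70% of its speed; a pose out of reach is approached as far as the arm can. A call with a number of a shift or a turn outside -1 to 1 is refused whole. A call with a gripper value outside its range is refused whole. "claw" is the gripper's target within -1 to 1 (shut at 1, half-way at 0, fully open at -1), set as the call begins (left out, the last holds). The fingers move at their own pace and stop on an object; the grip force is fixed at half the most. Time passes only in rows, so rows that do not move let the fingers close. It gives the time, the measured TCP pose, the force, the opening and the grip force at its end, in the units of the state.
- sensors.sense(): the state, without advancing time (a new reading comes with each control period).
- vision.grab_frame(name): name is "side" or "top" or "wrist"; returns a dict with "color" (384x512x3 uint8, red, green, blue), "fx", "fy", "cx", "cy" (pixels), "rvec" (rotation vector, rad) and "tvec" (3), from world to camera coordinates, as OpenCV has them. Camera axes: x right, y down, z forward; pixel columns grow to the right and rows downward; lengths in mm; the calibration is good to about 2 mm. The wrist camera is an equidistant fisheye: a pixel r from the principal point sees the ray r / f radians off the axis. A picture is of the moment at which its call begins. There is no depth.
- workorder.job_done(): hands the job in; it is judged then, once.
Trained networks look in the newest picture that a camera, given by its name, has taken for a name from the list of things; names that differ only in an ending like _2 or _b are one class to them, and where a whole thing is asked for, a point or a joint stands for the part that bears it (a point fixed in the world has none). Each returns a list of dicts, best first, with "confidence" (0 to 1); they miss things now and then, are a little off and sometimes report something else, mostly with a low value. They report only what shows in the picture. A call takes as long as a camera call. They do not tell look-alikes from the thing itself.
- finder.recognise(camera, query): "position" ([column, row] in pixels, amid what is visible of it).
- finder.landmark_of(camera, query): "position" ([column, row] in pixels: a listed point, or the origin of a listed thing).
The state is a dict: "clock": time; "joints": joint angles; "qvel": joint speeds; "effort": joint torques, N m; "position": TCP position; "ee_rot": TCP orientation; "ft_force": force on the tool from outside, world axes, zero at the start; "torque": the same for the moment, N m; "opening": opening from 0.0 (shut) to 1.0 (fully open); "grasp_force": force on a finger pad.
Only numpy, scipy, OpenCV 4.12 (cv2) and the standard library are available. Lean on these libraries where they do the work, as an engineer would, in place of code of your own. Each camera call takes 0.05 s, during which the arm holds its last target. There are 200 camera calls.

## Working session

There is one attempt and no reset: what is moved stays moved. The work goes in short steps, Python scripts to look and compute and a tool call to move; the robot and the scene stay as the last step left them, time stands still between calls to the robot, and variables do not carry over. Pictures are saved under pics/ and viewed, at most 14 in all, crops included, and the job is handed in when it is done.

Besides the shell and the picture viewer there is one more tool, called after "Emit:" as a command line: name --argument value ..., lists and objects as JSON in quotes. apply_moves: Moves the arm, as the interface text tells. Shift numbers are shares of 0.5 m and turn numbers shares of 90 degrees, none past 1 either way. Its arguments: {"type":"object","properties":{"moves":{"type":"array","items":{"type":"object","properties":{"dx":{"type":"number"},"dy":{"type":"number"},"dz":{"type":"number"},"ax":{"type":"number"},"ay":{"type":"number"},"az":{"type":"number"}}}},"claw":{"type":"number"}},"required":["moves"]}

```bash
mkdir -p pics; ls; cat > h.py <<'E'
import numpy as np, cv2
from scipy.spatial.transform import Rotation as Ro
from station import sensors, vision, workorder, finder
def cam(f):
    R=cv2.Rodrigues(np.array(f["rvec"],float))[0]; return R,np.array(f["tvec"],float).ravel()
def ray(f,p,name):
    R,t=cam(f); a=(p[0]-f["cx"])/f["fx"]; b=(p[1]-f["cy"])/f["fy"]
    if name=="wrist":
        r=np.hypot(a,b); s=np.sin(r)/r if r>1e-9 else 1; d=np.array([a*s,b*s,np.cos(r)])
    else: d=np.array([a,b,1.])
    return -R.T@t, R.T@d
def at_z(f,p,z,name):
    c,d=ray(f,p,name); return c+d*(z-c[2])/d[2]
def proj(f,P,name):
    R,t=cam(f); q=R@np.array(P,float)+t
    if name=="wrist":
        r=np.hypot(q[0],q[1]); th=np.arctan2(r,q[2]); k=th/r if r>1e-9 else 0
        return np.array([f["cx"]+f["fx"]*q[0]*k,f["cy"]+f["fy"]*q[1]*k])
    return np.array([f["cx"]+f["fx"]*q[0]/q[2],f["cy"]+f["fy"]*q[1]/q[2]])
def save(f,n,s=1.5):
    cv2.imwrite("pics/"+n,cv2.resize(f["color"][:,:,::-1],None,fx=s,fy=s,interpolation=cv2.INTER_CUBIC))
def rel(target,rot=None):
    """shift in tool axes (mm) from current pose to target"""
    s=sensors.sense(); R=Ro.from_euler('xyz',s["ee_rot"]).as_matrix()
    return R.T@(np.array(target)-np.array(s["position"]))
E
python3 - <<'E'
from h import *
s=sensors.sense(); print(s)
import pickle
Z=dict(stand=0,saddle_mid=85,cross_hole=56,tail_back=98,pin_shoulder=50,pin_grip=71,loop_bar=92,red_roller_mid=20,rack=0,spare0_mid=85,spare1_mid=20,slot0=50,slot1=50,slot2=50,slot3=50,wheel_cutter=0,jar=0,bowl=0)
for n in ("top","side"):
    f=vision.grab_frame(n); save(f,n+"0.png"); pickle.dump(f,open(n+".pkl","wb"))
    for q,z in Z.items():
        for d in finder.landmark_of(n,q)[:5]:
            if d["confidence"]>.2: print(n,q,np.round(d["position"],1),round(d["confidence"],2),np.round(at_z(f,d["position"],z,n)[:2]))
E
```

```text
pics
{'clock': 0.0, 'joints': array([ 1.20687353e+00,  3.59501495e-01,  1.51146112e+00, -1.43439555e-07,
        1.27251754e+00, -1.15092368e-01]), 'qvel': array([-0.00094324, -0.00021119,  0.00043061,  0.00058805,  0.00148883,
        0.00094771]), 'effort': array([ 2.23881158e-03, -5.27625060e+01, -2.78616750e+01,  1.48982667e-04,
        1.33460260e-02,  3.97790899e-06]), 'position': array([147.52102244, 580.87832947, 241.44475817]), 'ee_rot': array([-3.13971763e+00, -2.16620973e-04,  2.89276206e+00]), 'ft_force': array([ 0.24388866, -0.09812853, -0.52522157]), 'torque': array([-0.01795874, -0.00201189,  0.0053092 ]), 'grasp_force': 0.0, 'opening': 1.0019581202252164}
top stand [233.8 195.5] 0.87 [622.  41.]
top saddle_mid [235.9 190. ] 0.86 [625.  29.]
top cross_hole [177.1 192.8] 0.75 [627. 185.]
top cross_hole [177.  193.4] 0.26 [626. 185.]
top tail_back [178.2 192.7] 0.9 [621. 172.]
top tail_back [359.  242.4] 0.25 [ 485. -269.]
top pin_shoulder [199.  249.9] 0.68 [477. 130.]
top pin_shoulder [124.9 210.6] 0.63 [585. 325.]
top pin_grip [122.1 207.2] 0.58 [592. 324.]
top pin_gr
[... 2085 characters left out ...]
de slot0 [287.8 148.2] 0.85 [ 493. -349.]
side slot0 [290.7 137.3] 0.66 [ 484. -420.]
side slot0 [289.  167.6] 0.61 [ 485. -233.]
side slot1 [287.8 148.2] 0.85 [ 493. -349.]
side slot1 [290.7 137.3] 0.66 [ 484. -420.]
side slot1 [289.  167.6] 0.61 [ 485. -233.]
side slot2 [287.8 148.2] 0.85 [ 493. -349.]
side slot2 [290.7 137.3] 0.66 [ 484. -420.]
side slot2 [289.  167.6] 0.61 [ 485. -233.]
side slot3 [287.8 148.2] 0.85 [ 493. -349.]
side slot3 [290.7 137.3] 0.66 [ 484. -420.]
side slot3 [289.  167.6] 0.61 [ 485. -233.]
side wheel_cutter [195.1 240.6] 0.8 [766.  94.]
side jar [239.5 157.8] 0.9 [ 672. -343.]
side bowl [220.  180.3] 0.82 [ 728. -205.]
side bowl [288.8 170.6] 0.45 [ 485. -280.]
```

View pics/top0.png

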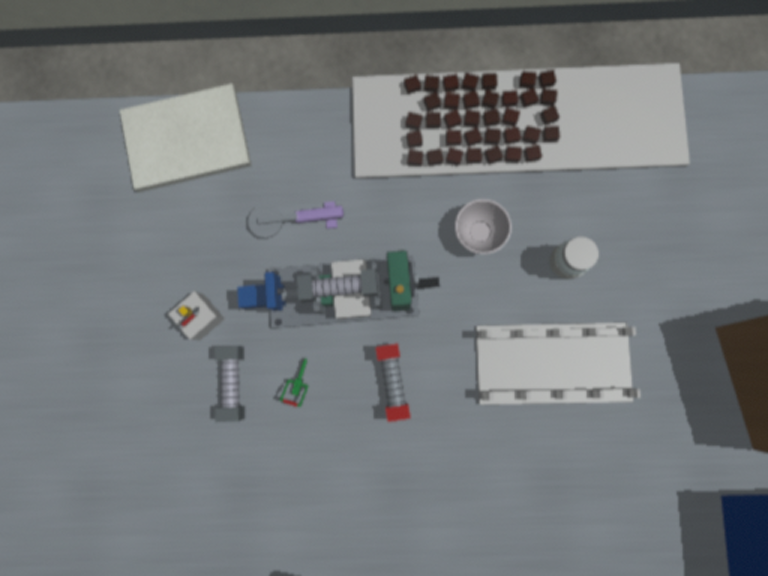

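View pics/side0.png

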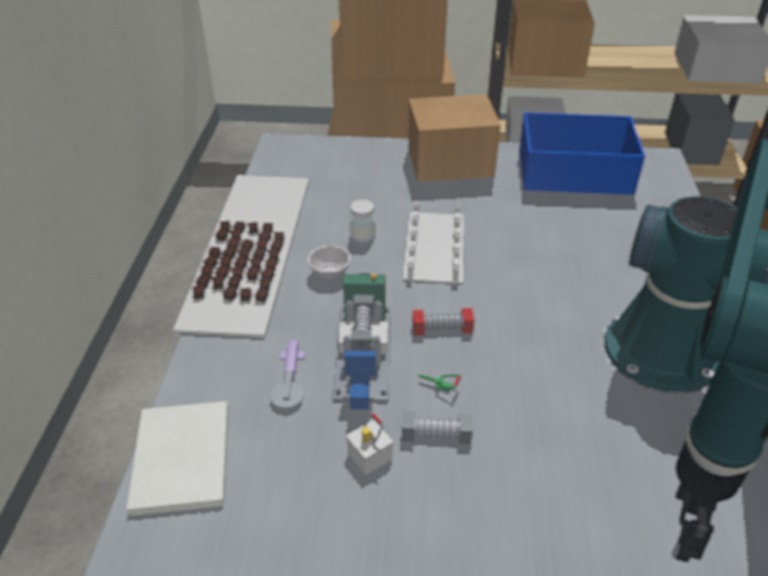

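Top view shows: stand with tailstock at ≈(183,193) in camera pixels and headstock at ≈(267,186). The red roller is at (262,255), one grey bench roller at (152,255), and the pin block at (128,210). The green look-alike is at (197,257) and the empty rack at (369,242). The side view agrees.

```bash
cat >> h.py <<'E'
import json
def plan(*wps,step=45.,ang=8.3,start=None):
    """wps: (x,y,z,yaw[,step]) tool down. prints calls of rows (shift in tool axes, then turn)."""
    s=sensors.sense(); p=np.array(s["position"],float); yaw=s["ee_rot"][2]
    rows=[]
    R0=Ro.from_euler('xyz',s["ee_rot"])
    # assume levelled tool from here
    for w in wps:
        t=np.array(w[:3],float); st=w[4] if len(w)>4 else step
        dy=(w[3]-yaw+np.pi)%(2*np.pi)-np.pi
        n=int(max(1,np.ceil(np.linalg.norm(t-p)/st),np.ceil(abs(np.degrees(dy))/ang)))
        for i in range(n):
            R=Ro.from_euler('xyz',[np.pi,0,yaw]).as_matrix()
            d=np.round(R.T@((t-p)/(n-i))/500,3)
            da=np.round(((w[3]-yaw+np.pi)%(2*np.pi)-np.pi)/(n-i)/(np.pi/2),3)
            p=p+R@d*500; yaw+=da*np.pi/2
            r={k:float(v) for k,v in zip(("dx","dy","dz"),d) if v}
            if da: r["az"]=float(-da)
            rows.append(r)
    for i in range(0,len(rows),8): print(json.dumps(rows[i:i+8]).replace('"',''))
    print("end",p.round(1),round(yaw,3),"rows",len(rows))
def st():
    s=sensors.sense(); print(round(s["clock"],2),np.round(s["position"],1),np.round(s["ee_rot"],3),"F",np.round(s["ft_force"],1),"op",round(s["opening"],3),"g",round(s["grasp_force"],1))
E
python3 - <<'E'
from h import *
plan((600,60,330,np.pi/2))
E
```

```text
[{dx: -0.071, dy: -0.049, dz: -0.011, az: 0.053}, {dx: -0.075, dy: -0.043, dz: -0.011, az: 0.053}, {dx: -0.078, dy: -0.037, dz: -0.011, az: 0.053}, {dx: -0.081, dy: -0.03, dz: -0.011, az: 0.053}, {dx: -0.083, dy: -0.023, dz: -0.011, az: 0.052}, {dx: -0.085, dy: -0.017, dz: -0.011, az: 0.053}, {dx: -0.086, dy: -0.01, dz: -0.011, az: 0.052}, {dx: -0.086, dy: -0.002, dz: -0.011, az: 0.053}]
[{dx: -0.086, dy: 0.005, dz: -0.011, az: 0.052}, {dx: -0.085, dy: 0.012, dz: -0.011, az: 0.053}, {dx: -0.084, dy: 0.019, dz: -0.011, az: 0.052}, {dx: -0.083, dy: 0.025, dz: -0.011, az: 0.053}, {dx: -0.08, dy: 0.032, dz: -0.011, az: 0.052}, {dx: -0.077, dy: 0.039, dz: -0.011, az: 0.053}, {dx: -0.074, dy: 0.045, dz: -0.011, az: 0.052}, {dx: -0.069, dy: 0.051, dz: -0.01, az: 0.053}]
end [600.1  60.2 329.8] 1.57 rows 16
```

Emit:
apply_moves --moves '[{"dx": -0.071, "dy": -0.049, "dz": -0.011, "az": 0.053}, {"dx": -0.075, "dy": -0.043, "dz": -0.011, "az": 0.053}, {"dx": -0.078, "dy": -0.037, "dz": -0.011, "az": 0.053}, {"dx": -0.081, "dy": -0.03, "dz": -0.011, "az": 0.053}, {"dx": -0.083, "dy": -0.023, "dz": -0.011, "az": 0.052}, {"dx": -0.085, "dy": -0.017, "dz": -0.011, "az": 0.053}, {"dx": -0.086, "dy": -0.01, "dz": -0.011, "az": 0.052}, {"dx": -0.086, "dy": -0.002, "dz": -0.011, "az": 0.053}]'

```text
invalid input
```

Emit:
apply_moves --moves '[{"dx": -0.086, "dy": 0.005, "dz": -0.011, "az": 0.052}, {"dx": -0.085, "dy": 0.012, "dz": -0.011, "az": 0.053}, {"dx": -0.084, "dy": 0.019, "dz": -0.011, "az": 0.052}, {"dx": -0.083, "dy": 0.025, "dz": -0.011, "az": 0.053}, {"dx": -0.08, "dy": 0.032, "dz": -0.011, "az": 0.052}, {"dx": -0.077, "dy": 0.039, "dz": -0.011, "az": 0.053}, {"dx": -0.074, "dy": 0.045, "dz": -0.011, "az": 0.052}, {"dx": -0.069, "dy": 0.051, "dz": -0.01, "az": 0.053}]'

```text
invalid input
```

Emit:
apply_moves --moves '[{}, {}]'

```text
invalid input
```

```bash
python3 - <<'E'
from h import *
st()
Z=dict(stand=0,saddle_mid=85,cross_hole=56,tail_back=98,pin_shoulder=50,pin_grip=71,loop_bar=92,red_roller_mid=20,rack=0,spare0_mid=85,spare1_mid=20,slot0=50)
n="wrist"
f=vision.grab_frame(n); save(f,n+"0.png"); print({k:np.round(v,2) for k,v in f.items() if k!="color"})
R,t=cam(f); print("campos",-R.T@t, R.T@[0,0,1])
for q,z in Z.items():
        for d in finder.landmark_of(n,q)[:4]:
            if d["confidence"]>.2: print(n,q,np.round(d["position"],1),round(d["confidence"],2),np.round(at_z(f,d["position"],z,n)[:2]))
E
```

```text
1.9 [147.8 581.5 242.3] [-3.142  0.     2.893] F [ 0.4 -0.1  0.6] op 0.999 g 0.0
{'fx': np.float64(297.32), 'fy': np.float64(297.32), 'cx': np.float64(254.85), 'cy': np.float64(193.26), 'rvec': array([-2.3 , -1.79, -0.24]), 'tvec': array([-600.24,  -34.16,  379.15])}
campos [ 81.53561275 599.06231621 373.74752076] [ 0.25829676 -0.06678892 -0.96375413]
wrist pin_shoulder [ 89.2 371.2] 0.64 [429. 189.]
wrist pin_grip [ 85.9 365.7] 0.72 [392. 217.]
```

View pics/wrist0.png

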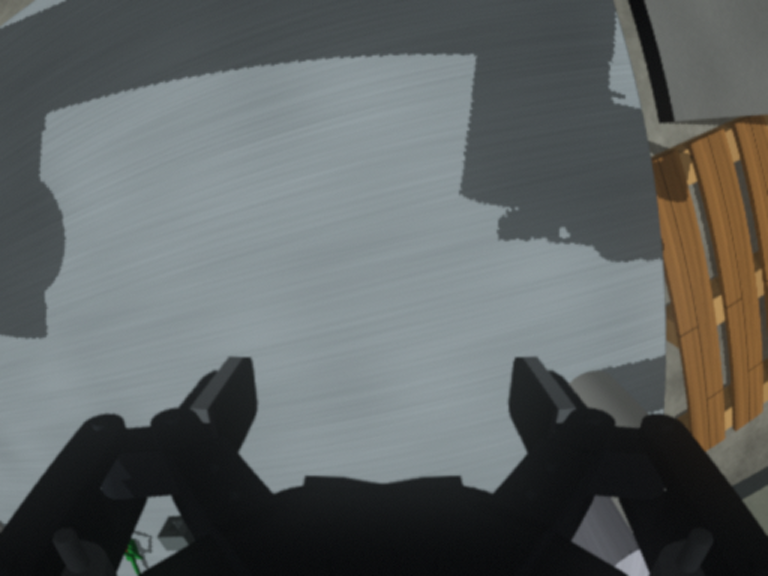

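Wrist view: only bare bench; the arm has not moved (moves refused). Testing the format.

Emit:
apply_moves --moves '[{"dx": -0.071, "dy": -0.049, "dz": -0.011, "ax": 0, "ay": 0, "az": 0.053}]' --claw -1

```text
clock: 2.65
position: [174.3, 551.4, 247.3]
ee_rot: [3.14, -0.002, 2.812]
ft_force: [1.2, -1.2, 0.1]
opening: 0.999
grasp_force: 0.0
```

Emit:
apply_moves --moves '[{"dx": -0.075, "dy": -0.043, "dz": -0.011, "az": 0.053}]' --claw -1

```text
invalid input
```

Emit:
apply_moves --moves '[{"dx": -0.078, "dy": -0.037, "dz": -0.011, "ax": 0, "ay": 0, "az": 0.053}, {"dx": -0.081, "dy": -0.03, "dz": -0.011, "ax": 0, "ay": 0, "az": 0.053}]'

```text
clock: 2.85
position: [238.5, 487.8, 258.9]
ee_rot: [-3.142, 0.0, 2.641]
ft_force: [1.3, 0.5, 0.6]
opening: 1.002
grasp_force: 0.0
```

```bash
python3 - <<'E'
s=open('h.py').read()
s=s.replace('''            r={k:float(v) for k,v in zip(("dx","dy","dz"),d) if v}
            if da: r["az"]=float(-da)
''','''            r={k:float(v)+0.0 for k,v in zip(("dx","dy","dz"),d)}; r.update(ax=0,ay=0,az=float(-da)+0.0)
''').replace(""".replace('"','')""",".replace(' ','')")
open('h.py','w').write(s)
E
python3 - <<'E'
from h import *
plan((600,60,330,np.pi/2))
E
```

```text
[{"dx":-0.08,"dy":-0.031,"dz":-0.011,"ax":0,"ay":0,"az":0.052},{"dx":-0.083,"dy":-0.024,"dz":-0.011,"ax":0,"ay":0,"az":0.052},{"dx":-0.084,"dy":-0.018,"dz":-0.011,"ax":0,"ay":0,"az":0.052},{"dx":-0.086,"dy":-0.011,"dz":-0.011,"ax":0,"ay":0,"az":0.053},{"dx":-0.086,"dy":-0.003,"dz":-0.011,"ax":0,"ay":0,"az":0.052},{"dx":-0.086,"dy":0.004,"dz":-0.011,"ax":0,"ay":0,"az":0.053},{"dx":-0.086,"dy":0.011,"dz":-0.011,"ax":0,"ay":0,"az":0.052},{"dx":-0.084,"dy":0.018,"dz":-0.011,"ax":0,"ay":0,"az":0.053}]
[{"dx":-0.083,"dy":0.024,"dz":-0.011,"ax":0,"ay":0,"az":0.052},{"dx":-0.08,"dy":0.031,"dz":-0.011,"ax":0,"ay":0,"az":0.053},{"dx":-0.077,"dy":0.038,"dz":-0.011,"ax":0,"ay":0,"az":0.052},{"dx":-0.074,"dy":0.044,"dz":-0.011,"ax":0,"ay":0,"az":0.053},{"dx":-0.071,"dy":0.05,"dz":-0.01,"ax":0,"ay":0,"az":0.052}]
end [600.2  59.9 329.9] 1.571 rows 13
```

Emit:
apply_moves --moves '[{"dx": -0.08, "dy": -0.031, "dz": -0.011, "ax": 0, "ay": 0, "az": 0.052}, {"dx": -0.083, "dy": -0.024, "dz": -0.011, "ax": 0, "ay": 0, "az": 0.052}, {"dx": -0.084, "dy": -0.018, "dz": -0.011, "ax": 0, "ay": 0, "az": 0.052}, {"dx": -0.086, "dy": -0.011, "dz": -0.011, "ax": 0, "ay": 0, "az": 0.053}, {"dx": -0.086, "dy": -0.003, "dz": -0.011, "ax": 0, "ay": 0, "az": 0.052}, {"dx": -0.086, "dy": 0.004, "dz": -0.011, "ax": 0, "ay": 0, "az": 0.053}, {"dx": -0.086, "dy": 0.011, "dz": -0.011, "ax": 0, "ay": 0, "az": 0.052}, {"dx": -0.084, "dy": 0.018, "dz": -0.011, "ax": 0, "ay": 0, "az": 0.053}]'

```text
clock: 3.65
position: [462.4, 224.7, 303.2]
ee_rot: [3.141, 0.0, 1.981]
ft_force: [0.9, 0.9, 0.9]
opening: 1.001
grasp_force: 0.0
```

Emit:
apply_moves --moves '[{"dx": -0.083, "dy": 0.024, "dz": -0.011, "ax": 0, "ay": 0, "az": 0.052}, {"dx": -0.08, "dy": 0.031, "dz": -0.011, "ax": 0, "ay": 0, "az": 0.053}, {"dx": -0.077, "dy": 0.038, "dz": -0.011, "ax": 0, "ay": 0, "az": 0.052}, {"dx": -0.074, "dy": 0.044, "dz": -0.011, "ax": 0, "ay": 0, "az": 0.053}, {"dx": -0.071, "dy": 0.05, "dz": -0.01, "ax": 0, "ay": 0, "az": 0.052}, {"dx": 0, "dy": 0, "dz": 0, "ax": 0, "ay": 0, "az": 0}, {"dx": 0, "dy": 0, "dz": 0, "ax": 0, "ay": 0, "az": 0}]'

```text
clock: 4.35
position: [600.7, 60.9, 329.5]
ee_rot: [-3.141, -0.0, 1.572]
ft_force: [-0.8, 0.5, -0.1]
opening: 1.002
grasp_force: 0.0
```

```bash
cat >> h.py <<'E'
ZZ=dict(stand=0,saddle_mid=85,cross_hole=56,tail_back=98,pin_shoulder=50,pin_grip=71,loop_bar=92,red_roller_mid=20,rack=0,spare0_mid=85,spare1_mid=20,slot0=50)
def look(n,qs,pic=None,mn=.25,k=4,z={}):
    f=vision.grab_frame(n)
    if pic: save(f,pic)
    for q in qs:
        for d in finder.landmark_of(n,q)[:k]:
            if d["confidence"]>mn: print(n,q,np.round(d["position"],1),round(d["confidence"],2),np.round(at_z(f,d["position"],z.get(q,ZZ[q]),n)[:2],1))
    return f
E
python3 - <<'E'
from h import *
st()
look("wrist",["stand","saddle_mid","cross_hole","tail_back","pin_shoulder","pin_grip","loop_bar","red_roller_mid","spare0_mid","spare1_mid"],"wrist1.png")
E
```

```text
4.35 [600.7  60.9 329.5] [-3.141 -0.     1.572] F [-0.8  0.5 -0.1] op 1.002 g 0.0
wrist stand [172.3 214.3] 0.63 [460.2 -36. ]
wrist saddle_mid [271. 182.] 0.75 [620.7  40.1]
wrist cross_hole [359.6 132.9] 0.63 [747.4 105.5]
wrist cross_hole [322.3 294.5] 0.33 [ 712.3 -157.9]
wrist tail_back [268.9  75.2] 0.69 [616.3 175.4]
wrist pin_shoulder [169.9 108.8] 0.73 [480.4 137.7]
wrist pin_grip [156.7 105.1] 0.73 [467.9 143.3]
wrist loop_bar [142.4 100.3] 0.62 [455.4 150.2]
wrist red_roller_mid [170.2 213.6] 0.74 [462.8 -27.7]
wrist red_roller_mid [271.2 171.4] 0.64 [624.3  41.1]
wrist red_roller_mid [169.7 214.8] 0.62 [461.8 -29.7]
wrist spare0_mid [277.3 166.5] 0.96 [628.5  60.6]
```

View pics/wrist1.png

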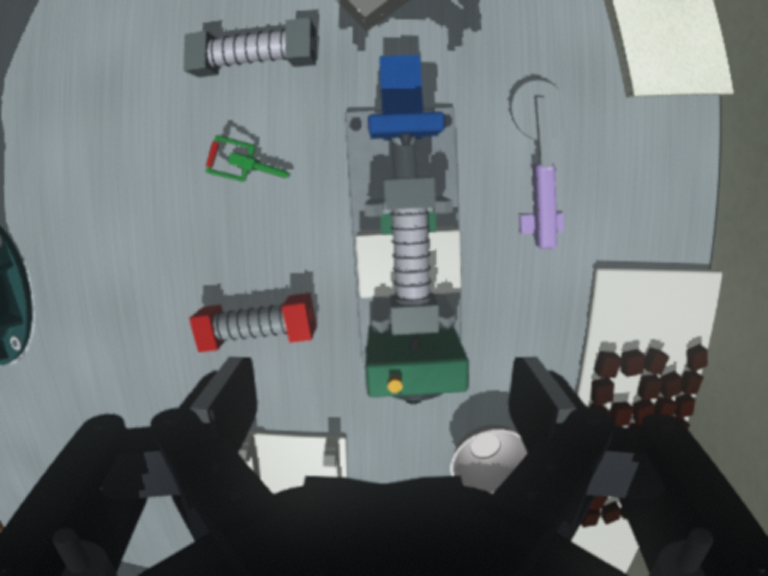

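Wrist view: spare0 lies in the saddles with its blocks at ≈(410,193) and (415,318) in picture pixels. The tailstock top is at (406,124) and the headstock top at (417,378). The red roller's blocks are at (205,328) and (299,318), the bench spare's at (200,53) and (301,41), and the green look-alike is at (245,160).

```bash
python3 - <<'E'
from h import *
f=vision.grab_frame("wrist")
for n,u,v,z in [("tailblk",410,193,105),("headblk",415,319,105),("steelT",410.5,212,92),("steelH",412,300,92),("tailstockL",370,124,112),("tailstockR",444,123,112),("headL",367,378,118),("headR",468,376,118),("baseTL",346,108,8),("baseTR",454,106,8),("sp1a steel",208,49,25),("sp1b steel",287,42,25),("reda steel",216,325,25),("redb steel",285,319,25),("redAtop",206,330,40),("redBtop",299,319,40)]:
    print(n,at_z(f,(u/1.5,v/1.5),z,"wrist").round(1))
E
```

```text
tailblk [621.3 111.3 105. ]
headblk [627.4   5.7 105. ]
steelT [622.7  94.7  92. ]
steelH [625.4  18.6  92. ]
tailstockL [589.7 165.7 112. ]
tailstockR [646.9 167.5 112. ]
headL [586.7 -43.7 118. ]
headR [674.2 -42.4 118. ]
baseTL [562.7 192.9   8. ]
baseTR [671.1 196.6   8. ]
sp1a steel [421.2 262.9  25. ]
sp1b steel [505.1 261.5  25. ]
reda steel [417.9 -31.6  25. ]
redb steel [497.3 -23.2  25. ]
redAtop [411.7 -32.   40. ]
redBtop [515.4 -17.8  40. ]
```

```bash
python3 - <<'E'
from h import *
plan((624,58,150,1.627),(624,58,79.5,1.627,25))
E
```

```text
[{"dx":-0.002,"dy":0.009,"dz":0.072,"ax":0,"ay":0,"az":-0.007},{"dx":-0.002,"dy":0.01,"dz":0.072,"ax":0,"ay":0,"az":-0.007},{"dx":-0.001,"dy":0.009,"dz":0.072,"ax":0,"ay":0,"az":-0.007},{"dx":-0.002,"dy":0.01,"dz":0.072,"ax":0,"ay":0,"az":-0.006},{"dx":-0.002,"dy":0.009,"dz":0.072,"ax":0,"ay":0,"az":-0.007},{"dx":0.0,"dy":0.0,"dz":0.047,"ax":0,"ay":0,"az":0.0},{"dx":0.0,"dy":0.0,"dz":0.047,"ax":0,"ay":0,"az":0.0},{"dx":0.0,"dy":0.0,"dz":0.047,"ax":0,"ay":0,"az":0.0}]
end [624.   57.9  79.4] 1.627 rows 8
```

Emit:
apply_moves --moves '[{"dx": -0.002, "dy": 0.009, "dz": 0.072, "ax": 0, "ay": 0, "az": -0.007}, {"dx": -0.002, "dy": 0.01, "dz": 0.072, "ax": 0, "ay": 0, "az": -0.007}, {"dx": -0.001, "dy": 0.009, "dz": 0.072, "ax": 0, "ay": 0, "az": -0.007}, {"dx": -0.002, "dy": 0.01, "dz": 0.072, "ax": 0, "ay": 0, "az": -0.006}, {"dx": -0.002, "dy": 0.009, "dz": 0.072, "ax": 0, "ay": 0, "az": -0.007}, {"dx": 0, "dy": 0, "dz": 0.047, "ax": 0, "ay": 0, "az": 0}, {"dx": 0, "dy": 0, "dz": 0.047, "ax": 0, "ay": 0, "az": 0}, {"dx": 0, "dy": 0, "dz": 0.047, "ax": 0, "ay": 0, "az": 0}]'

```text
clock: 5.75
position: [624.2, 57.6, 78.2]
ee_rot: [3.142, 0.0, 1.627]
ft_force: [-0.7, -0.0, -0.6]
opening: 1.002
grasp_force: 0.0
```

```bash
python3 - <<'E'
from h import *
st()
look("wrist",["saddle_mid","tail_back","cross_hole","spare0_mid"],"wrist2.png",k=2)
E
```

```text
5.75 [624.2  57.6  78.2] [3.142 0.    1.627] F [-0.7 -0.  -0.6] op 1.002 g 0.0
wrist tail_back [437.5 166.8] 0.54 [700.3 111.5]
wrist spare0_mid [257.5 260.7] 0.8 [624.7  58.4]
```

View pics/wrist2.png

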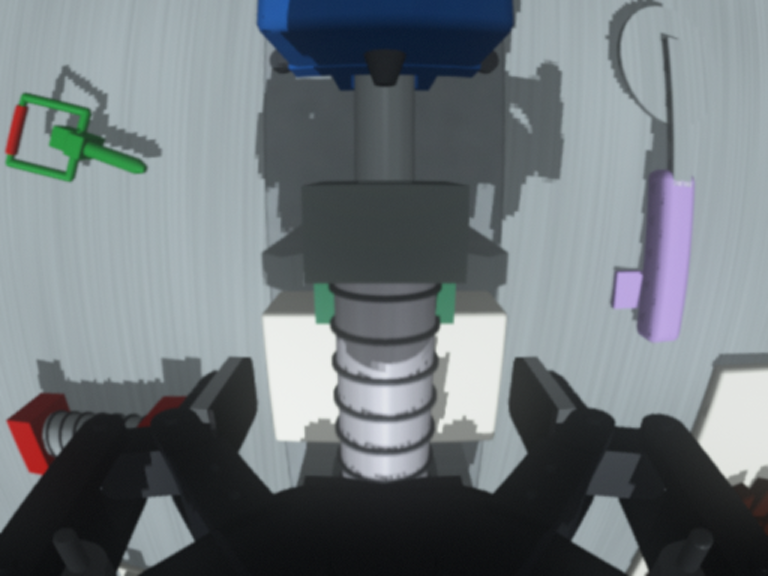

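Roller centred between the fingers (mid col ≈385), closing. The tail block's top spans rows 184–283.

Emit:
apply_moves --moves '[{"dx": 0, "dy": 0, "dz": 0, "ax": 0, "ay": 0, "az": 0}, {"dx": 0, "dy": 0, "dz": 0, "ax": 0, "ay": 0, "az": 0}, {"dx": 0, "dy": 0, "dz": 0, "ax": 0, "ay": 0, "az": 0}, {"dx": 0, "dy": 0, "dz": 0, "ax": 0, "ay": 0, "az": 0}, {"dx": 0, "dy": 0, "dz": 0, "ax": 0, "ay": 0, "az": 0}, {"dx": 0, "dy": 0, "dz": 0, "ax": 0, "ay": 0, "az": 0}, {"dx": 0, "dy": 0, "dz": 0, "ax": 0, "ay": 0, "az": 0}, {"dx": 0, "dy": 0, "dz": 0, "ax": 0, "ay": 0, "az": 0}]' --claw 1

```text
clock: 6.8
position: [624.5, 57.7, 80.2]
ee_rot: [3.14, 0.0, 1.627]
ft_force: [-1.9, 0.1, 5.8]
opening: 0.328
grasp_force: 58.8
```

```bash
python3 - <<'E'
from h import *
st()
f=vision.grab_frame("wrist")
for n,u,v,z in [("out",385,184,105),("in",385,283,105),("saddle outer-top?",266,258,87),("saddle in",485,290,87),("bedT",384,310,45),("bedB",384,440,45),("tailstock face top",386,60,112),("tailcentre tip",386,50,85)]:
    print(n,at_z(f,(u/1.5,v/1.5),z,"wrist").round(1))
plan((624,58,190,1.627),(600,-100,260,.8),(484,-305,270,0.0))
E
```

```text
6.8 [624.5  57.7  80.2] [3.14  0.    1.627] F [-1.9  0.1  5.8] op 0.328 g 58.8
out [620.8 122.5 105. ]
in [622.2  98.2 105. ]
saddle outer-top? [587.6  99.1  87. ]
saddle in [652.3  93.1  87. ]
bedT [623.8  71.6  45. ]
bedB [627.3  10.3  45. ]
tailstock face top [619.4 150.9 112. ]
tailcentre tip [619.1 160.6  85. ]
[{"dx":0.0,"dy":0.0,"dz":-0.073,"ax":0,"ay":0,"az":0.0},{"dx":0.0,"dy":-0.001,"dz":-0.073,"ax":0,"ay":0,"az":0.0},{"dx":0.001,"dy":0.0,"dz":-0.074,"ax":0,"ay":0,"az":0.0},{"dx":-0.052,"dy":-0.011,"dz":-0.023,"ax":0,"ay":0,"az":0.088},{"dx":-0.053,"dy":-0.004,"dz":-0.023,"ax":0,"ay":0,"az":0.088},{"dx":-0.053,"dy":0.004,"dz":-0.023,"ax":0,"ay":0,"az":0.088},{"dx":-0.052,"dy":0.011,"dz":-0.024,"ax":0,"ay":0,"az":0.087},{"dx":-0.05,"dy":0.018,"dz":-0.023,"ax":0,"ay":0,"az":0.088}]
[{"dx":-0.048,"dy":0.025,"dz":-0.024,"ax":0,"ay":0,"az":0.087},{"dx":-0.076,"dy":0.02,"dz":-0.003,"ax":0,"ay":0,"az":0.085},{"dx":-0.073,"dy":0.03,"dz":-0.003,"ax":0,"ay":0,"az":0.085},{"dx":-0.068,"dy":0.039,"dz":-0.003,"ax":0,"ay":0,"az":0.085},{"dx":-0.062,"dy":0.048,"dz":-0.004,"ax":0,"ay":0,"az":0.085},{"dx":-0.055,"dy":0.056,"dz":-0.003,"ax":0,"ay":0,"az":0.085},{"dx":-0.048,"dy":0.062,"dz":-0.004,"ax":0,"ay":0,"az":0.085}]
end [ 483.8 -305.   270.2] -0.001 rows 15
```

Emit:
apply_moves --moves '[{"dx": 0, "dy": 0, "dz": -0.073, "ax": 0, "ay": 0, "az": 0}, {"dx": 0, "dy": -0.001, "dz": -0.073, "ax": 0, "ay": 0, "az": 0}, {"dx": 0.001, "dy": 0, "dz": -0.074, "ax": 0, "ay": 0, "az": 0}, {"dx": -0.052, "dy": -0.011, "dz": -0.023, "ax": 0, "ay": 0, "az": 0.088}, {"dx": -0.053, "dy": -0.004, "dz": -0.023, "ax": 0, "ay": 0, "az": 0.088}, {"dx": -0.053, "dy": 0.004, "dz": -0.023, "ax": 0, "ay": 0, "az": 0.088}, {"dx": -0.052, "dy": 0.011, "dz": -0.024, "ax": 0, "ay": 0, "az": 0.087}, {"dx": -0.05, "dy": 0.018, "dz": -0.023, "ax": 0, "ay": 0, "az": 0.088}]'

```text
clock: 7.65
position: [602.6, -74.1, 247.2]
ee_rot: [-3.14, 0.001, 0.932]
ft_force: [0.8, -0.7, -2.9]
opening: 0.329
grasp_force: 63.2
```

Emit:
apply_moves --moves '[{"dx": -0.048, "dy": 0.025, "dz": -0.024, "ax": 0, "ay": 0, "az": 0.087}, {"dx": -0.076, "dy": 0.02, "dz": -0.003, "ax": 0, "ay": 0, "az": 0.085}, {"dx": -0.073, "dy": 0.03, "dz": -0.003, "ax": 0, "ay": 0, "az": 0.085}, {"dx": -0.068, "dy": 0.039, "dz": -0.003, "ax": 0, "ay": 0, "az": 0.085}, {"dx": -0.062, "dy": 0.048, "dz": -0.004, "ax": 0, "ay": 0, "az": 0.085}, {"dx": -0.055, "dy": 0.056, "dz": -0.003, "ax": 0, "ay": 0, "az": 0.085}, {"dx": -0.048, "dy": 0.062, "dz": -0.004, "ax": 0, "ay": 0, "az": 0.085}, {"dx": 0, "dy": 0, "dz": 0, "ax": 0, "ay": 0, "az": 0}]'

```text
clock: 8.45
position: [480.8, -308.9, 269.1]
ee_rot: [3.14, 0.002, -0.008]
ft_force: [0.7, -0.1, -2.9]
opening: 0.327
grasp_force: 63.2
```

```bash
python3 - <<'E'
from h import *
st()
look("wrist",["rack","slot0","spare0_mid"],"wrist3.png",k=5,z=dict(spare0_mid=278))
E
```

```text
8.45 [ 480.8 -308.9  269.1] [ 3.14e+00  2.00e-03 -8.00e-03] F [ 0.7 -0.1 -2.9] op 0.327 g 63.2
wrist slot0 [183.8 165.7] 0.96 [ 485.5 -222.3]
wrist slot0 [335.2 163.6] 0.84 [ 486.8 -407.3]
wrist spare0_mid [255.8 258.9] 0.95 [ 482.1 -308.6]
```

View pics/wrist3.png

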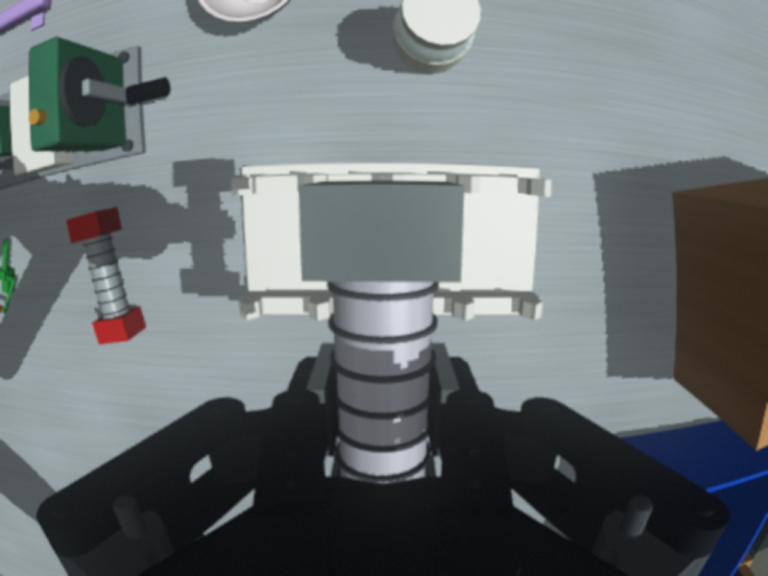

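Rack view: outer slots found at (184,166) and (335,164) px. The held roller is centred between the fingers; the jar is at (290,15) px, well clear.

```bash
python3 - <<'E'
from h import *
f=vision.grab_frame("wrist")
for n,u,v,z in [("L far post",241,184,51),("R far post",541,187,51),("L near post",249,308,51),("R near post",533,308,51),("rollIn",383,282,297),("rollOut",383,183,297)]:
    print(n,at_z(f,(u/1.5,v/1.5),z,"wrist").round(1))
plan((486.5,-408,130,0.0),(486.5,-408,50,0.0,20))
E
```

```text
L far post [ 541.1 -189.9   51. ]
R far post [ 539.6 -431.9   51. ]
L near post [ 436.9 -190.3   51. ]
R near post [ 437.  -432.4   51. ]
rollIn [ 523.5 -303.5  297. ]
rollOut [ 547.  -303.5  297. ]
[{"dx":0.001,"dy":0.052,"dz":0.069,"ax":0,"ay":0,"az":0.0},{"dx":0.002,"dy":0.052,"dz":0.07,"ax":0,"ay":0,"az":0.0},{"dx":0.001,"dy":0.052,"dz":0.069,"ax":0,"ay":0,"az":0.0},{"dx":0.002,"dy":0.052,"dz":0.07,"ax":0,"ay":0,"az":0.001},{"dx":0.0,"dy":0.0,"dz":0.04,"ax":0,"ay":0,"az":0.0},{"dx":0.0,"dy":0.0,"dz":0.04,"ax":0,"ay":0,"az":0.0},{"dx":0.0,"dy":0.0,"dz":0.04,"ax":0,"ay":0,"az":0.0},{"dx":0.0,"dy":0.0,"dz":0.04,"ax":0,"ay":0,"az":0.0}]
end [ 486.6 -407.9   49.9] -0.001 rows 8
```

Emit:
apply_moves --moves '[{"dx": 0.002, "dy": 0.052, "dz": 0.069, "ax": 0, "ay": 0, "az": 0}, {"dx": 0.002, "dy": 0.052, "dz": 0.07, "ax": 0, "ay": 0, "az": 0}, {"dx": 0.002, "dy": 0.05, "dz": 0.069, "ax": 0, "ay": 0, "az": 0}, {"dx": 0.002, "dy": 0.05, "dz": 0.07, "ax": 0, "ay": 0, "az": 0.001}, {"dx": 0, "dy": 0, "dz": 0, "ax": 0, "ay": 0, "az": 0}, {"dx": 0, "dy": 0, "dz": 0, "ax": 0, "ay": 0, "az": 0}]'

```text
clock: 9.3
position: [487.3, -405.7, 129.0]
ee_rot: [-3.139, 0.002, -0.001]
ft_force: [-0.1, 0.5, -2.5]
opening: 0.331
grasp_force: 62.9
```

```bash
python3 - <<'E'
from h import *
st()
look("wrist",["rack","slot0","spare0_mid"],"wrist4.png",k=5,z=dict(spare0_mid=138))
E
```

```text
9.3 [ 487.3 -405.7  129. ] [-3.139e+00  2.000e-03 -1.000e-03] F [-0.1  0.5 -2.5] op 0.331 g 62.9
wrist rack [160.2 191.3] 0.72 [ 483.6 -315.8]
wrist slot0 [178.8 209.2] 0.97 [ 483.  -346.8]
wrist slot0 [ 51.  203.8] 0.85 [ 486.  -223.7]
wrist slot0 [107.1 209.7] 0.67 [ 481.7 -284.1]
wrist spare0_mid [256.2 260.9] 0.9 [ 487.6 -405.6]
```

View pics/wrist4.png

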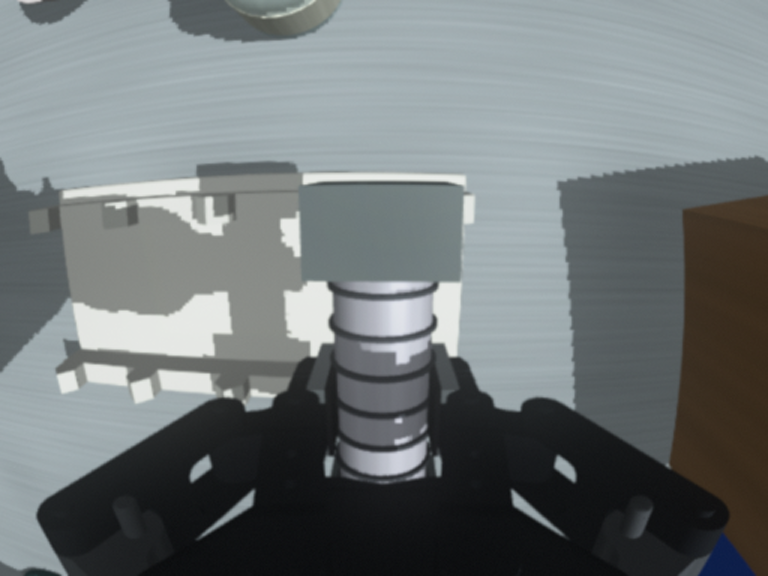

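Rack slots seen at (179,209), (107,210) and (51,204) px, giving rack centre ≈(485,−315.8), so the last slot is at y≈−408.

Emit:
apply_moves --moves '[{"dx": -0.005, "dy": 0.005, "dz": 0.04, "ax": 0, "ay": 0, "az": 0}, {"dx": 0, "dy": 0, "dz": 0.04, "ax": 0, "ay": 0, "az": 0}, {"dx": 0, "dy": 0, "dz": 0.04, "ax": 0, "ay": 0, "az": 0}, {"dx": 0, "dy": 0, "dz": 0.02, "ax": 0, "ay": 0, "az": 0}, {"dx": 0, "dy": 0, "dz": 0.01, "ax": 0, "ay": 0, "az": 0}, {"dx": 0, "dy": 0, "dz": 0, "ax": 0, "ay": 0, "az": 0}]'

```text
clock: 10.1
position: [485.0, -409.3, 55.7]
ee_rot: [3.141, -0.0, -0.002]
ft_force: [-0.9, 0.1, -3.4]
opening: 0.331
grasp_force: 63.1
```

Emit:
apply_moves --moves '[{"dx": 0, "dy": 0, "dz": 0.008, "ax": 0, "ay": 0, "az": 0}, {"dx": 0, "dy": 0, "dz": 0.008, "ax": 0, "ay": 0, "az": 0}, {"dx": 0, "dy": 0, "dz": 0.004, "ax": 0, "ay": 0, "az": 0}, {"dx": 0, "dy": 0, "dz": 0, "ax": 0, "ay": 0, "az": 0}]'

```text
clock: 10.5
position: [485.0, -409.8, 46.1]
ee_rot: [3.141, -0.001, -0.002]
ft_force: [-0.9, 1.1, 2.3]
opening: 0.329
grasp_force: 63.6
```

Emit:
apply_moves --moves '[{"dx": 0, "dy": 0, "dz": 0, "ax": 0, "ay": 0, "az": 0}, {"dx": 0, "dy": 0, "dz": 0, "ax": 0, "ay": 0, "az": 0}, {"dx": 0, "dy": 0, "dz": 0, "ax": 0, "ay": 0, "az": 0}, {"dx": 0, "dy": 0, "dz": -0.04, "ax": 0, "ay": 0, "az": 0}, {"dx": 0, "dy": 0, "dz": -0.08, "ax": 0, "ay": 0, "az": 0}, {"dx": 0, "dy": 0, "dz": -0.09, "ax": 0, "ay": 0, "az": 0}]' --claw -0.2

```text
clock: 11.1
position: [483.9, -408.6, 150.0]
ee_rot: [-3.139, 0.002, -0.002]
ft_force: [0.7, 0.8, -0.5]
opening: 0.599
grasp_force: 0.0
```

```bash
python3 - <<'E'
from h import *
look("wrist",["slot0","spare0_mid"],None,k=5,z=dict(spare0_mid=50))
print("->red"); plan((475,-160,210,0.0),(458,-60,300,1.571))
E
```

```text
wrist slot0 [182.7 201.2] 0.88 [ 479.4 -347.7]
wrist slot0 [ 59.1 195. ] 0.68 [ 484.8 -221.3]
wrist slot0 [113.9 196.7] 0.6 [ 483.3 -283.9]
wrist spare0_mid [257.4 195.4] 0.93 [ 484.4 -409.8]
->red
[{"dx":-0.004,"dy":-0.084,"dz":-0.019,"ax":0,"ay":0,"az":0.0},{"dx":-0.004,"dy":-0.084,"dz":-0.019,"ax":0,"ay":0,"az":0.0},{"dx":-0.004,"dy":-0.084,"dz":-0.018,"ax":0,"ay":0,"az":0.0},{"dx":-0.004,"dy":-0.084,"dz":-0.019,"ax":0,"ay":0,"az":0.0},{"dx":-0.004,"dy":-0.084,"dz":-0.018,"ax":0,"ay":0,"az":-0.001},{"dx":-0.005,"dy":-0.083,"dz":-0.019,"ax":0,"ay":0,"az":0.0},{"dx":-0.003,"dy":-0.018,"dz":-0.016,"ax":0,"ay":0,"az":-0.091},{"dx":0.0,"dy":-0.018,"dz":-0.016,"ax":0,"ay":0,"az":-0.091}]
[{"dx":0.002,"dy":-0.018,"dz":-0.016,"ax":0,"ay":0,"az":-0.091},{"dx":0.005,"dy":-0.018,"dz":-0.016,"ax":0,"ay":0,"az":-0.091},{"dx":0.007,"dy":-0.017,"dz":-0.017,"ax":0,"ay":0,"az":-0.091},{"dx":0.01,"dy":-0.016,"dz":-0.016,"ax":0,"ay":0,"az":-0.091},{"dx":0.012,"dy":-0.014,"dz":-0.017,"ax":0,"ay":0,"az":-0.091},{"dx":0.014,"dy":-0.013,"dz":-0.016,"ax":0,"ay":0,"az":-0.091},{"dx":0.015,"dy":-0.01,"dz":-0.017,"ax":0,"ay":0,"az":-0.091},{"dx":0.017,"dy":-0.008,"dz":-0.016,"ax":0,"ay":0,"az":-0.091}]
[{"dx":0.017,"dy":-0.006,"dz":-0.017,"ax":0,"ay":0,"az":-0.09}]
end [458.1 -60.1 300.1] 1.57 rows 17
```

```bash
python3 - <<'E'
from h import *
plan((462,-27,140,0.12))
E
```

```text
[{"dx":-0.006,"dy":-0.085,"dz":0.003,"ax":0,"ay":0,"az":-0.009},{"dx":-0.004,"dy":-0.086,"dz":0.003,"ax":0,"ay":0,"az":-0.009},{"dx":-0.003,"dy":-0.086,"dz":0.003,"ax":0,"ay":0,"az":-0.009},{"dx":-0.002,"dy":-0.086,"dz":0.003,"ax":0,"ay":0,"az":-0.008},{"dx":-0.001,"dy":-0.085,"dz":0.003,"ax":0,"ay":0,"az":-0.009},{"dx":0.0,"dy":-0.086,"dz":0.003,"ax":0,"ay":0,"az":-0.008},{"dx":0.001,"dy":-0.085,"dz":0.003,"ax":0,"ay":0,"az":-0.009},{"dx":0.003,"dy":-0.086,"dz":0.004,"ax":0,"ay":0,"az":-0.008}]
[{"dx":0.003,"dy":-0.085,"dz":0.003,"ax":0,"ay":0,"az":-0.009}]
end [462.  -27.2 140.1] 0.12 rows 9
```

Emit:
apply_moves --moves '[{"dx": -0.006, "dy": -0.085, "dz": 0.003, "ax": 0, "ay": 0, "az": -0.009}, {"dx": -0.004, "dy": -0.086, "dz": 0.003, "ax": 0, "ay": 0, "az": -0.009}, {"dx": -0.003, "dy": -0.086, "dz": 0.003, "ax": 0, "ay": 0, "az": -0.009}, {"dx": -0.002, "dy": -0.086, "dz": 0.003, "ax": 0, "ay": 0, "az": -0.008}, {"dx": -0.001, "dy": -0.085, "dz": 0.003, "ax": 0, "ay": 0, "az": -0.009}, {"dx": 0, "dy": -0.086, "dz": 0.003, "ax": 0, "ay": 0, "az": -0.008}, {"dx": 0.001, "dy": -0.085, "dz": 0.003, "ax": 0, "ay": 0, "az": -0.009}, {"dx": 0.003, "dy": -0.086, "dz": 0.004, "ax": 0, "ay": 0, "az": -0.008}]' --claw -1

```text
clock: 12.05
position: [461.7, -65.7, 136.8]
ee_rot: [-3.141, 0.002, 0.106]
ft_force: [1.2, 0.0, -0.3]
opening: 1.001
grasp_force: 0.0
```

Emit:
apply_moves --moves '[{"dx": 0.003, "dy": -0.085, "dz": 0.003, "ax": 0, "ay": 0, "az": -0.009}, {"dx": 0, "dy": 0, "dz": 0, "ax": 0, "ay": 0, "az": 0}, {"dx": 0, "dy": 0, "dz": 0, "ax": 0, "ay": 0, "az": 0}]'

```text
clock: 12.35
position: [459.1, -24.1, 135.5]
ee_rot: [-3.141, 0.002, 0.123]
ft_force: [0.6, -0.3, 0.3]
opening: 0.999
grasp_force: 0.0
```

```bash
cat >> h.py <<'E'
def blocks(f,n,col,z):
    """centres of red/grey blobs, at plane z"""
    h=cv2.cvtColor(f["color"],cv2.COLOR_RGB2HSV)
    if col=="red": m=(((h[:,:,0]<8)|(h[:,:,0]>172))&(h[:,:,1]>140)&(h[:,:,2]>60)).astype(np.uint8)
    k,l,s,c=cv2.connectedComponentsWithStats(m)
    for i in range(1,k):
        if s[i][4]>60: print(col,s[i],c[i].round(1),at_z(f,c[i],z,n).round(1))
E
python3 - <<'E'
from h import *
st()
f=look("wrist",["red_roller_mid"],"wrist5.png",k=3)
blocks(f,"wrist","red",20)
E
```

```text
12.35 [459.1 -24.1 135.5] [-3.141e+00  2.000e-03  1.230e-01] F [ 0.6 -0.3  0.3] op 0.999 g 0.0
wrist red_roller_mid [265.2 192.5] 0.59 [459.  -32.4]
red [ 236  116   52   31 1580] [261.5 130.8] [511.1 -22.5  20. ]
red [ 60 195  22  16 143] [ 70.3 202.2] [425.2 158.9  20. ]
red [ 240  244   46   25 1127] [262.6 255.9] [398.  -38.2  20. ]
```

View pics/wrist5.png

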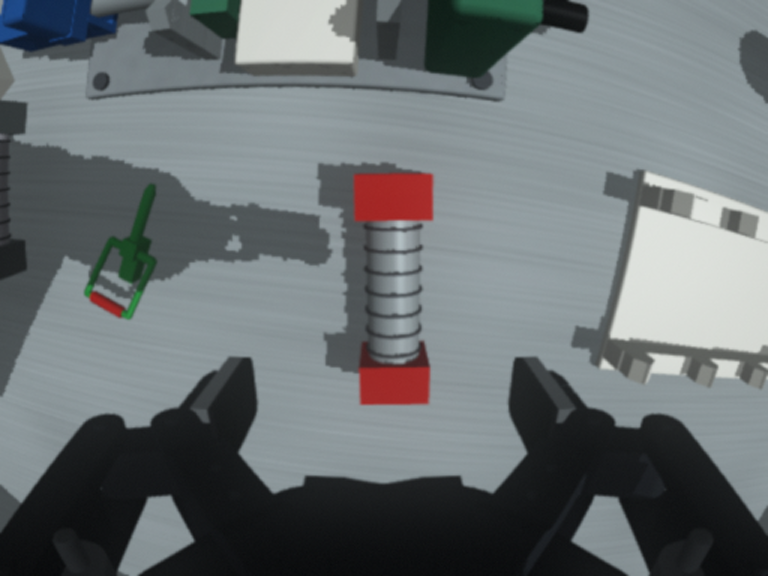

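Red roller lies nearly aligned with the tool: far block rows 174–220, near block ending at row 404, columns ≈393.

```bash
python3 - <<'E'
from h import *
f=vision.grab_frame("wrist"); st()
for n,u,v,z in [("farout",394,174,40),("farin",394,220,40),("nearout",394.5,404,20),("nearout",394.5,404,40),("s1",393.5,230,30),("s2",394,350,30)]:
    print(n,at_z(f,(u/1.5,v/1.5),z,"wrist").round(1))
E
```

```text
12.5 [460.1 -26.  136. ] [3.141 0.    0.119] F [0.1 0.  0.9] op 0.999 g 0.0
farout [524.6 -23.1  40. ]
farin [501.2 -26.1  40. ]
nearout [384.4 -42.   20. ]
nearout [395.9 -40.   40. ]
s1 [494.7 -26.9  30. ]
s2 [425.9 -36.   30. ]
```

```bash
python3 - <<'E'
from h import *
plan((460.2,-31.6,60,0.131),(460.2,-31.6,16,0.131,15))
E
```

```text
[{"dx":-0.001,"dy":0.006,"dz":0.076,"ax":0,"ay":0,"az":-0.004},{"dx":0.0,"dy":0.005,"dz":0.076,"ax":0,"ay":0,"az":-0.003},{"dx":0.0,"dy":0.0,"dz":0.029,"ax":0,"ay":0,"az":0.0},{"dx":0.0,"dy":0.0,"dz":0.029,"ax":0,"ay":0,"az":0.0},{"dx":0.0,"dy":0.0,"dz":0.03,"ax":0,"ay":0,"az":0.0}]
end [460.3 -31.6  16. ] 0.13 rows 5
```

Emit:
apply_moves --moves '[{"dx": -0.001, "dy": 0.006, "dz": 0.076, "ax": 0, "ay": 0, "az": -0.004}, {"dx": 0, "dy": 0.005, "dz": 0.076, "ax": 0, "ay": 0, "az": -0.003}, {"dx": 0, "dy": 0, "dz": 0.029, "ax": 0, "ay": 0, "az": 0}, {"dx": 0, "dy": 0, "dz": 0.029, "ax": 0, "ay": 0, "az": 0}, {"dx": 0, "dy": 0, "dz": 0.03, "ax": 0, "ay": 0, "az": 0}, {"dx": 0, "dy": 0, "dz": 0, "ax": 0, "ay": 0, "az": 0}, {"dx": 0, "dy": 0, "dz": 0, "ax": 0, "ay": 0, "az": 0}]'

```text
clock: 13.2
position: [460.2, -31.5, 16.2]
ee_rot: [-3.142, 0.001, 0.13]
ft_force: [0.1, 0.5, 0.7]
opening: 0.998
grasp_force: 0.0
```

Emit:
apply_moves --moves '[{"dx": 0, "dy": 0, "dz": 0, "ax": 0, "ay": 0, "az": 0}, {"dx": 0, "dy": 0, "dz": 0, "ax": 0, "ay": 0, "az": 0}, {"dx": 0, "dy": 0, "dz": 0, "ax": 0, "ay": 0, "az": 0}, {"dx": 0, "dy": 0, "dz": 0, "ax": 0, "ay": 0, "az": 0}, {"dx": 0, "dy": 0, "dz": 0, "ax": 0, "ay": 0, "az": 0}, {"dx": 0, "dy": 0, "dz": 0, "ax": 0, "ay": 0, "az": 0}, {"dx": 0, "dy": 0, "dz": 0, "ax": 0, "ay": 0, "az": 0}, {"dx": 0, "dy": 0, "dz": 0, "ax": 0, "ay": 0, "az": 0}]' --claw 1

```text
clock: 14.0
position: [460.4, -30.5, 17.0]
ee_rot: [3.141, -0.001, 0.132]
ft_force: [-1.1, 0.1, 8.2]
opening: 0.325
grasp_force: 58.5
```

```bash
python3 - <<'E'
from h import *
plan((460,-31,180,0.131),(624.5,57.7,190,1.627))
E
```

```text
[{"dx":0.0,"dy":0.0,"dz":-0.081,"ax":0,"ay":0,"az":0.0},{"dx":0.0,"dy":0.0,"dz":-0.082,"ax":0,"ay":0,"az":0.0},{"dx":0.0,"dy":0.0,"dz":-0.081,"ax":0,"ay":0,"az":0.0},{"dx":-0.001,"dy":0.001,"dz":-0.082,"ax":0,"ay":0,"az":0.0},{"dx":0.032,"dy":-0.012,"dz":-0.002,"ax":0,"ay":0,"az":-0.087},{"dx":0.033,"dy":-0.008,"dz":-0.002,"ax":0,"ay":0,"az":-0.087},{"dx":0.034,"dy":-0.003,"dz":-0.002,"ax":0,"ay":0,"az":-0.086},{"dx":0.034,"dy":0.002,"dz":-0.002,"ax":0,"ay":0,"az":-0.087}]
[{"dx":0.033,"dy":0.006,"dz":-0.002,"ax":0,"ay":0,"az":-0.086},{"dx":0.032,"dy":0.011,"dz":-0.002,"ax":0,"ay":0,"az":-0.087},{"dx":0.031,"dy":0.015,"dz":-0.002,"ax":0,"ay":0,"az":-0.086},{"dx":0.028,"dy":0.019,"dz":-0.001,"ax":0,"ay":0,"az":-0.087},{"dx":0.026,"dy":0.022,"dz":-0.002,"ax":0,"ay":0,"az":-0.086},{"dx":0.022,"dy":0.026,"dz":-0.001,"ax":0,"ay":0,"az":-0.087},{"dx":0.019,"dy":0.028,"dz":-0.002,"ax":0,"ay":0,"az":-0.086}]
end [624.4  57.9 190. ] 1.627 rows 15
```

Emit:
apply_moves --moves '[{"dx": 0, "dy": 0, "dz": -0.081, "ax": 0, "ay": 0, "az": 0}, {"dx": 0, "dy": 0, "dz": -0.082, "ax": 0, "ay": 0, "az": 0}, {"dx": 0, "dy": 0, "dz": -0.081, "ax": 0, "ay": 0, "az": 0}, {"dx": -0.001, "dy": 0.001, "dz": -0.082, "ax": 0, "ay": 0, "az": 0}, {"dx": 0.032, "dy": -0.012, "dz": -0.002, "ax": 0, "ay": 0, "az": -0.087}, {"dx": 0.033, "dy": -0.008, "dz": -0.002, "ax": 0, "ay": 0, "az": -0.087}, {"dx": 0.034, "dy": -0.003, "dz": -0.002, "ax": 0, "ay": 0, "az": -0.086}, {"dx": 0.034, "dy": 0.002, "dz": -0.002, "ax": 0, "ay": 0, "az": -0.087}]'

```text
clock: 14.8
position: [519.3, 1.7, 183.0]
ee_rot: [-3.141, 0.001, 0.682]
ft_force: [0.8, -0.5, -4.4]
opening: 0.328
grasp_force: 61.6
```

Emit:
apply_moves --moves '[{"dx": 0.033, "dy": 0.006, "dz": -0.002, "ax": 0, "ay": 0, "az": -0.086}, {"dx": 0.032, "dy": 0.011, "dz": -0.002, "ax": 0, "ay": 0, "az": -0.087}, {"dx": 0.031, "dy": 0.015, "dz": -0.002, "ax": 0, "ay": 0, "az": -0.086}, {"dx": 0.028, "dy": 0.019, "dz": -0.001, "ax": 0, "ay": 0, "az": -0.087}, {"dx": 0.026, "dy": 0.022, "dz": -0.002, "ax": 0, "ay": 0, "az": -0.086}, {"dx": 0.022, "dy": 0.026, "dz": -0.001, "ax": 0, "ay": 0, "az": -0.087}, {"dx": 0.019, "dy": 0.028, "dz": -0.002, "ax": 0, "ay": 0, "az": -0.086}, {"dx": 0, "dy": 0, "dz": 0, "ax": 0, "ay": 0, "az": 0}]'

```text
clock: 15.6
position: [625.4, 58.8, 188.7]
ee_rot: [3.141, -0.0, 1.63]
ft_force: [0.1, 0.4, -4.0]
opening: 0.329
grasp_force: 61.4
```

Emit:
apply_moves --moves '[{"dx": 0, "dy": 0, "dz": 0, "ax": 0, "ay": 0, "az": 0}, {"dx": 0, "dy": 0, "dz": 0, "ax": 0, "ay": 0, "az": 0}]'

```text
clock: 15.8
position: [622.6, 57.5, 188.6]
ee_rot: [-3.139, 0.0, 1.625]
ft_force: [0.2, 0.2, -4.1]
opening: 0.327
grasp_force: 61.4
```

```bash
python3 - <<'E'
from h import *
st()
f=look("wrist",["red_roller_mid","tail_back","cross_hole","saddle_mid","spare1_mid","pin_shoulder","pin_grip","loop_bar"],"wrist6.png",k=3,z=dict(red_roller_mid=195))
print("down");plan((624.5,57.8,110,1.627),(624.5,57.8,93,1.627,10))
E
```

```text
15.8 [622.6  57.5 188.6] [-3.139  0.     1.625] F [ 0.2  0.2 -4.1] op 0.327 g 61.4
wrist red_roller_mid [254.9 254.9] 0.89 [621.8  61.1]
wrist tail_back [256.6  49.6] 0.86 [616.7 173.7]
wrist cross_hole [258.3  45.6] 0.57 [617.6 186.5]
wrist pin_shoulder [121.  103.9] 0.58 [488.8 132.6]
wrist loop_bar [79.2 89.8] 0.7 [466.7 145.8]
down
[{"dx":0.0,"dy":0.0,"dz":0.079,"ax":0,"ay":0,"az":0.0},{"dx":0.0,"dy":0.001,"dz":0.08,"ax":0,"ay":0,"az":0.0},{"dx":0.0,"dy":0.0,"dz":0.017,"ax":0,"ay":0,"az":0.0},{"dx":0.0,"dy":0.0,"dz":0.017,"ax":0,"ay":0,"az":0.0}]
end [624.6  57.7  92.9] 1.626 rows 4
```

View pics/wrist6.png

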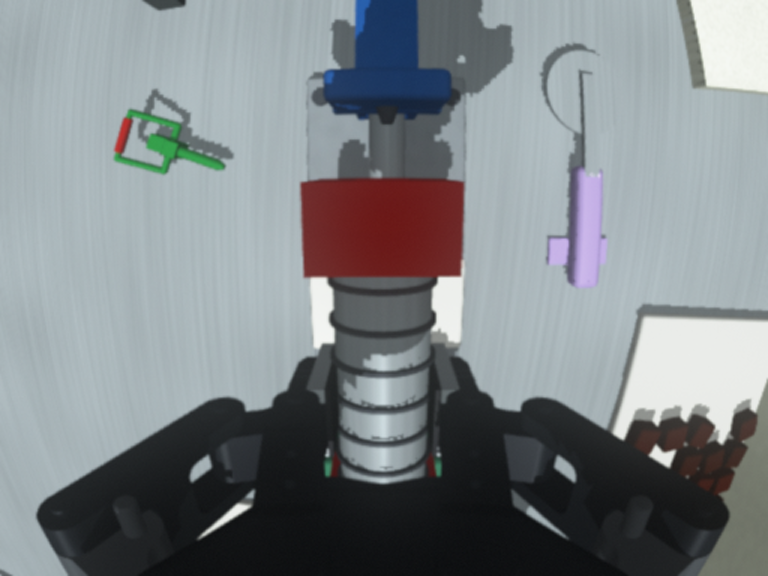

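Red roller held square (block rows 181–276, cols 302–463), the stand is aligned beneath it, and the tailstock centre is at (387,115). Lowering.

Emit:
apply_moves --moves '[{"dx": -0.001, "dy": 0, "dz": 0.079, "ax": 0, "ay": 0, "az": 0}, {"dx": -0.001, "dy": 0.001, "dz": 0.08, "ax": 0, "ay": 0, "az": 0}, {"dx": 0, "dy": 0, "dz": 0.017, "ax": 0, "ay": 0, "az": 0}, {"dx": 0, "dy": 0, "dz": 0.017, "ax": 0, "ay": 0, "az": 0}, {"dx": 0, "dy": 0, "dz": 0, "ax": 0, "ay": 0, "az": 0}, {"dx": 0, "dy": 0, "dz": 0, "ax": 0, "ay": 0, "az": 0}, {"dx": 0, "dy": 0, "dz": 0, "ax": 0, "ay": 0, "az": 0}]'

```text
clock: 16.95
position: [626.0, 56.8, 94.4]
ee_rot: [3.139, 0.0, 1.627]
ft_force: [0.1, -0.2, -3.9]
opening: 0.326
grasp_force: 61.4
```

Emit:
apply_moves --moves '[{"dx": 0, "dy": -0.002, "dz": 0.012, "ax": 0, "ay": 0, "az": 0}, {"dx": 0, "dy": 0, "dz": 0.01, "ax": 0, "ay": 0, "az": 0}, {"dx": 0, "dy": 0, "dz": 0.005, "ax": 0, "ay": 0, "az": 0}, {"dx": 0, "dy": 0, "dz": 0, "ax": 0, "ay": 0, "az": 0}, {"dx": 0, "dy": 0, "dz": 0, "ax": 0, "ay": 0, "az": 0}]'

```text
clock: 17.45
position: [624.0, 56.8, 82.0]
ee_rot: [3.14, 0.0, 1.627]
ft_force: [-5.7, -0.0, 17.6]
opening: 0.326
grasp_force: 64.0
```

Emit:
apply_moves --moves '[{"dx": 0, "dy": 0, "dz": 0, "ax": 0, "ay": 0, "az": 0}, {"dx": 0, "dy": 0, "dz": 0, "ax": 0, "ay": 0, "az": 0}, {"dx": 0, "dy": 0, "dz": 0, "ax": 0, "ay": 0, "az": 0}, {"dx": 0, "dy": 0, "dz": -0.04, "ax": 0, "ay": 0, "az": 0}, {"dx": 0, "dy": 0, "dz": -0.08, "ax": 0, "ay": 0, "az": 0}, {"dx": 0, "dy": 0, "dz": -0.08, "ax": 0, "ay": 0, "az": 0}, {"dx": 0, "dy": 0, "dz": 0, "ax": 0, "ay": 0, "az": 0}, {"dx": 0, "dy": 0, "dz": 0, "ax": 0, "ay": 0, "az": 0}]' --claw -0.3

```text
clock: 18.25
position: [624.6, 56.7, 180.3]
ee_rot: [3.139, 0.0, 1.627]
ft_force: [-0.9, 0.8, 0.3]
opening: 0.648
grasp_force: 0.0
```

```bash
python3 - <<'E'
from h import *
st()
f=look("wrist",["red_roller_mid","saddle_mid","tail_back","cross_hole","pin_shoulder","loop_bar"],"wrist7.png",k=3,z=dict(red_roller_mid=85))
blocks(f,"wrist","red",105)
for n in("top","side"):
  look(n,["red_roller_mid","saddle_mid","tail_back","cross_hole","pin_shoulder","pin_grip","loop_bar","spare1_mid"],None,k=3,z=dict(red_roller_mid=85))
E
```

```text
18.25 [624.6  56.7 180.3] [3.139 0.    1.627] F [-0.9  0.8  0.3] op 0.648 g 0.0
wrist red_roller_mid [257.1 196.7] 0.66 [625.7  59.4]
wrist tail_back [255.4  40.6] 0.59 [617.6 177.8]
wrist cross_hole [256.2  42.3] 0.56 [617.9 186.7]
wrist pin_shoulder [114.5 100.5] 0.72 [488.4 134.8]
wrist loop_bar [79.4 86.9] 0.64 [475.  146.3]
red [ 71  78  10  23 115] [75.4 88.5] [479.7 144.1 105. ]
red [ 226  117   57   34 1908] [254.2 133.5] [620.5 110.5 105. ]
red [ 229  253   51   30 1428] [254.3 268.4] [626.5   5.8 105. ]
top red_roller_mid [221.7 187.6] 0.55 [632.6  64.4]
top saddle_mid [236.8 190. ] 0.61 [625.2  26.3]
top tail_back [179.  191.9] 0.91 [623.3 170.2]
top cross_hole [178.6 196.1] 0.95 [618.4 181.2]
top cross_hole [408.1 240.8] 0.42 [ 484.7 -403.5]
top pin_shoulder [198.8 249. ] 0.46 [479.7 130.7]
top pin_grip [198.5 259.6] 0.63 [453.6 127.9]
top loop_bar [191.7 270.8] 0.44 [427.9 141.1]
side red_roller_mid [288.7 138.8] 0.63 [ 491.  -358.9]
side red_roller_mid [238.5 211.3] 0.6 [634.  41.]
side tail_back [236.8 242.1] 0.62 [624.  182.4]
side tail_back [291.3 136.9] 0.48 [ 482.  -352.8]
side cross_hole [241.  250.9] 0.78 [613.4 176.8]
side pin_shoulder [289.8 252.9] 0.61 [472.2 168.3]
side pin_shoulder [248.7 296.1] 0.42 [577.6 331.3]
side pin_grip [295.7 258.6] 0.66 [455.6 207.7]
side pin_grip [240.3 292.6] 0.42 [599.  337.6]
side loop_bar [305.7 254.7] 0.56 [429.  209.9]
side loop_bar [251.  283.2] 0.54 [572.  321.1]
```

View pics/wrist7.png

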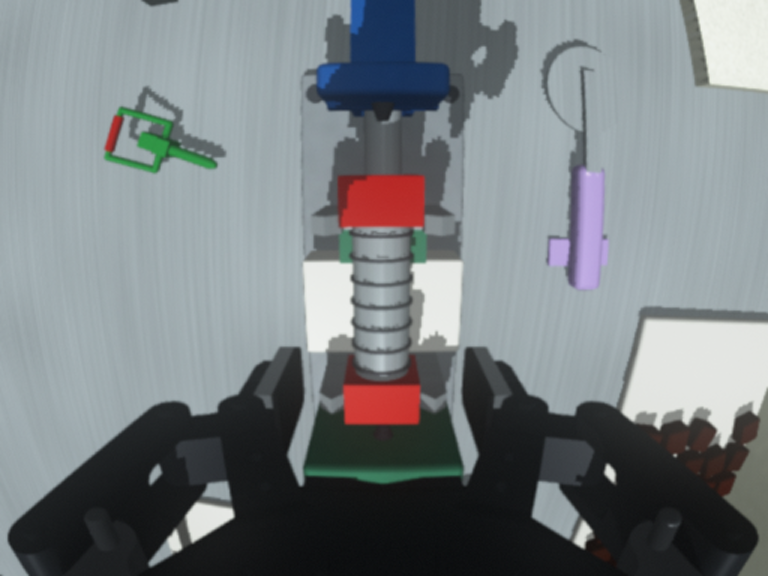

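Red roller sits in the saddles, head centre tip visible just beyond the near block (385,433), so it is clear. Next: shut the fingers and push the tailstock.

```bash
python3 - <<'E'
from h import *
f=vision.grab_frame("wrist")
for n,u,v,z in [("head face top",385,470,118),("tail face top",385,105,112),("tailtop back",384,66,112),("tailtip",384,120,85),("headtip",385,434,85)]:
    print(n,at_z(f,(u/1.5,v/1.5),z,"wrist").round(1))
plan((615,205,170,1.628),(615,205,96,1.628,40))
E
```

```text
head face top [629.3 -28.9 118. ]
tail face top [618.7 153.8 112. ]
tailtop back [617.3 171.8 112. ]
tailtip [618.6 150.   85. ]
headtip [629.3 -27.2  85. ]
[{"dx":0.074,"dy":0.0,"dz":0.005,"ax":0,"ay":0,"az":0.0},{"dx":0.074,"dy":0.0,"dz":0.005,"ax":0,"ay":0,"az":0.0},{"dx":0.075,"dy":0.0,"dz":0.004,"ax":0,"ay":0,"az":0.0},{"dx":0.074,"dy":-0.001,"dz":0.005,"ax":0,"ay":0,"az":-0.001},{"dx":0.0,"dy":0.0,"dz":0.074,"ax":0,"ay":0,"az":0.0},{"dx":0.0,"dy":0.0,"dz":0.074,"ax":0,"ay":0,"az":0.0}]
end [614.9 205.   95.8] 1.628 rows 6
```

Emit:
apply_moves --moves '[{"dx": 0.074, "dy": 0, "dz": 0.005, "ax": 0, "ay": 0, "az": 0}, {"dx": 0.074, "dy": 0, "dz": 0.005, "ax": 0, "ay": 0, "az": 0}, {"dx": 0.075, "dy": 0, "dz": 0.004, "ax": 0, "ay": 0, "az": 0}, {"dx": 0.074, "dy": -0.001, "dz": 0.005, "ax": 0, "ay": 0, "az": -0.001}, {"dx": 0, "dy": 0, "dz": 0.074, "ax": 0, "ay": 0, "az": 0}, {"dx": 0, "dy": 0, "dz": 0.074, "ax": 0, "ay": 0, "az": 0}, {"dx": 0, "dy": 0, "dz": 0, "ax": 0, "ay": 0, "az": 0}, {"dx": 0, "dy": 0, "dz": 0, "ax": 0, "ay": 0, "az": 0}]' --claw 1

```text
clock: 20.35
position: [614.5, 204.8, 95.6]
ee_rot: [-3.14, 0.0, 1.628]
ft_force: [0.9, -0.4, 0.7]
opening: -0.004
grasp_force: 0.0
```

Emit:
apply_moves --moves '[{"dx": -0.015, "dy": 0, "dz": 0, "ax": 0, "ay": 0, "az": 0}, {"dx": -0.015, "dy": 0, "dz": 0, "ax": 0, "ay": 0, "az": 0}, {"dx": -0.01, "dy": 0, "dz": 0, "ax": 0, "ay": 0, "az": 0}, {"dx": -0.01, "dy": 0, "dz": 0, "ax": 0, "ay": 0, "az": 0}, {"dx": -0.01, "dy": 0, "dz": 0, "ax": 0, "ay": 0, "az": 0}]'

```text
clock: 20.85
position: [617.6, 174.9, 96.8]
ee_rot: [3.139, -0.001, 1.628]
ft_force: [-0.1, 3.1, 1.4]
opening: -0.001
grasp_force: 1.5
```

Emit:
apply_moves --moves '[{"dx": -0.01, "dy": 0, "dz": 0, "ax": 0, "ay": 0, "az": 0}, {"dx": -0.01, "dy": 0, "dz": 0, "ax": 0, "ay": 0, "az": 0}, {"dx": -0.01, "dy": 0, "dz": 0, "ax": 0, "ay": 0, "az": 0}, {"dx": -0.01, "dy": 0, "dz": 0, "ax": 0, "ay": 0, "az": 0}, {"dx": -0.01, "dy": 0, "dz": 0, "ax": 0, "ay": 0, "az": 0}, {"dx": -0.01, "dy": 0, "dz": 0, "ax": 0, "ay": 0, "az": 0}]'

```text
clock: 21.45
position: [618.4, 145.2, 95.7]
ee_rot: [3.142, -0.001, 1.628]
ft_force: [1.1, 6.5, 0.9]
opening: -0.0
grasp_force: 3.1
```

Emit:
apply_moves --moves '[{"dx": -0.006, "dy": 0, "dz": 0, "ax": 0, "ay": 0, "az": 0}, {"dx": -0.006, "dy": 0, "dz": 0, "ax": 0, "ay": 0, "az": 0}, {"dx": -0.006, "dy": 0, "dz": 0, "ax": 0, "ay": 0, "az": 0}]'

```text
clock: 21.75
position: [618.9, 136.7, 95.8]
ee_rot: [3.141, -0.001, 1.628]
ft_force: [0.3, 7.1, 1.4]
opening: -0.001
grasp_force: 3.2
```

Emit:
apply_moves --moves '[{"dx": -0.006, "dy": 0, "dz": 0, "ax": 0, "ay": 0, "az": 0}, {"dx": -0.004, "dy": 0, "dz": 0, "ax": 0, "ay": 0, "az": 0}, {"dx": -0.002, "dy": 0, "dz": 0, "ax": 0, "ay": 0, "az": 0}, {"dx": 0, "dy": 0, "dz": 0, "ax": 0, "ay": 0, "az": 0}]'

```text
clock: 22.15
position: [619.3, 130.5, 95.8]
ee_rot: [3.142, -0.001, 1.628]
ft_force: [1.3, 4.5, 1.5]
opening: 0.001
grasp_force: 2.5
```

Emit:
apply_moves --moves '[{"dx": -0.003, "dy": 0, "dz": 0, "ax": 0, "ay": 0, "az": 0}, {"dx": -0.003, "dy": 0, "dz": 0, "ax": 0, "ay": 0, "az": 0}, {"dx": 0, "dy": 0, "dz": 0, "ax": 0, "ay": 0, "az": 0}]'

```text
clock: 22.45
position: [619.3, 129.6, 95.8]
ee_rot: [3.141, -0.004, 1.627]
ft_force: [0.6, 13.2, 2.0]
opening: 0.001
grasp_force: 6.6
```

Emit:
apply_moves --moves '[{"dx": -0.003, "dy": 0, "dz": 0, "ax": 0, "ay": 0, "az": 0}, {"dx": -0.002, "dy": 0, "dz": 0, "ax": 0, "ay": 0, "az": 0}, {"dx": 0, "dy": 0, "dz": 0, "ax": 0, "ay": 0, "az": 0}]'

```text
clock: 22.75
position: [619.3, 129.5, 95.8]
ee_rot: [3.141, -0.008, 1.627]
ft_force: [0.7, 21.1, 0.5]
opening: 0.0
grasp_force: 10.9
```

Emit:
apply_moves --moves '[{"dx": 0.02, "dy": 0, "dz": 0, "ax": 0, "ay": 0, "az": 0}, {"dx": 0.04, "dy": 0, "dz": 0, "ax": 0, "ay": 0, "az": 0}, {"dx": 0.05, "dy": 0, "dz": -0.05, "ax": 0, "ay": 0, "az": 0}, {"dx": 0.06, "dy": 0, "dz": -0.08, "ax": 0, "ay": 0, "az": 0}, {"dx": 0.02, "dy": 0, "dz": -0.08, "ax": 0, "ay": 0, "az": 0}, {"dx": 0, "dy": 0, "dz": -0.05, "ax": 0, "ay": 0, "az": 0}, {"dx": 0, "dy": 0, "dz": 0, "ax": 0, "ay": 0, "az": 0}, {"dx": 0, "dy": 0, "dz": 0, "ax": 0, "ay": 0, "az": 0}]' --claw -1

```text
clock: 23.55
position: [613.7, 218.7, 225.6]
ee_rot: [-3.141, 0.001, 1.628]
ft_force: [-0.1, -0.8, -0.4]
opening: 0.997
grasp_force: 0.0
```

```bash
python3 - <<'E'
from h import *
st()
f=look("wrist",["red_roller_mid","saddle_mid","tail_back","cross_hole","pin_shoulder","pin_grip","loop_bar","spare1_mid"],"wrist8.png",k=3,z=dict(red_roller_mid=85))
blocks(f,"wrist","red",105)
E
```

```text
23.55 [613.7 218.7 225.6] [-3.141e+00  1.000e-03  1.628e+00] F [-0.1 -0.8 -0.4] op 0.997 g 0.0
wrist red_roller_mid [257.8 332.4] 0.61 [626.8  39.2]
wrist tail_back [257.8 284. ] 0.82 [621.7 118.8]
wrist cross_hole [258.1 209. ] 0.93 [618.2 186. ]
wrist pin_shoulder [235.6  78.3] 0.75 [587.3 321.4]
wrist pin_shoulder [142.6 224.3] 0.75 [485.2 156.4]
wrist pin_grip [236.2  75.3] 0.93 [589.2 322. ]
wrist pin_grip [130.4 221.1] 0.64 [479.1 167.8]
wrist loop_bar [217.2  85.6] 0.74 [574.4 309.6]
wrist loop_bar [106.7 215.5] 0.59 [461.2 180.4]
red [207  76  20  23 128] [216.1  86.7] [575.2 307.5 105. ]
red [106 212   6  17  65] [108.4 219.9] [469.9 181.2 105. ]
red [238 303  37  15 517] [255.8 310.2] [621.4  89.7 105. ]
```

View pics/wrist8.png

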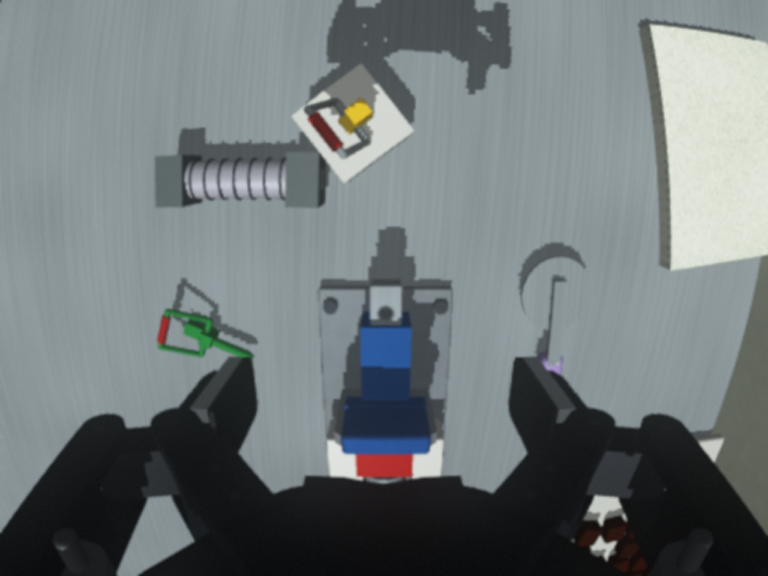

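Tailstock home, hard stop felt at 21 N. The hole is visible at (386,313) on the bar end. The pin in its block has its yellow tab at (355,115) and red loop bar from (308,115) to (342,150). The grey spare's end blocks are at (170,180) and (305,180).

```bash
python3 - <<'E'
from h import *
f=vision.grab_frame("wrist")
P={}
for n,u,v,z in [("bar1",312,118,92),("bar2",337,147,92),("blkL",292,117,50),("blkT",362,66,50),("blkR",413,130,50),("blkB",345,183,50),("hole",386,313,56),("barend",386,286,56),("sp1L",170,180,40),("sp1R",303,180,40)]:
    P[n]=at_z(f,(u/1.5,v/1.5),z,"wrist"); print(n,P[n].round(1))
d=P["bar1"]-P["bar2"]; print("pin yaw", np.arctan2(-d[0]*-1,-d[1]*-1), d)
plan((588,318,160,0.75))
E
```

```text
bar1 [566.  316.3  92. ]
bar2 [581.8 299.3  92. ]
blkL [545.1 321.4  50. ]
blkT [591.1 358.8  50. ]
blkR [628.1 315.7  50. ]
blkB [584.1 276.6  50. ]
hole [617.4 187.2  56. ]
barend [616.2 207.   56. ]
sp1L [448.  276.7  40. ]
sp1R [553.1 277.2  40. ]
pin yaw -0.7473307901382038 [-15.75474667  17.00232504   0.        ]
[{"dx":0.029,"dy":-0.006,"dz":0.019,"ax":0,"ay":0,"az":0.08},{"dx":0.028,"dy":-0.009,"dz":0.019,"ax":0,"ay":0,"az":0.08},{"dx":0.026,"dy":-0.013,"dz":0.019,"ax":0,"ay":0,"az":0.08},{"dx":0.024,"dy":-0.016,"dz":0.018,"ax":0,"ay":0,"az":0.08},{"dx":0.022,"dy":-0.019,"dz":0.019,"ax":0,"ay":0,"az":0.08},{"dx":0.02,"dy":-0.021,"dz":0.018,"ax":0,"ay":0,"az":0.08},{"dx":0.017,"dy":-0.024,"dz":0.019,"ax":0,"ay":0,"az":0.079}]
end [587.9 318.2 159.9] 0.75 rows 7
```

Emit:
apply_moves --moves '[{"dx": 0.029, "dy": -0.006, "dz": 0.019, "ax": 0, "ay": 0, "az": 0.08}, {"dx": 0.028, "dy": -0.009, "dz": 0.019, "ax": 0, "ay": 0, "az": 0.08}, {"dx": 0.026, "dy": -0.013, "dz": 0.019, "ax": 0, "ay": 0, "az": 0.08}, {"dx": 0.024, "dy": -0.016, "dz": 0.018, "ax": 0, "ay": 0, "az": 0.08}, {"dx": 0.022, "dy": -0.019, "dz": 0.019, "ax": 0, "ay": 0, "az": 0.08}, {"dx": 0.02, "dy": -0.021, "dz": 0.018, "ax": 0, "ay": 0, "az": 0.08}, {"dx": 0.017, "dy": -0.024, "dz": 0.019, "ax": 0, "ay": 0, "az": 0.079}, {"dx": 0, "dy": 0, "dz": 0, "ax": 0, "ay": 0, "az": 0}]'

```text
clock: 24.85
position: [586.6, 319.5, 158.8]
ee_rot: [-3.14, 0.002, 0.751]
ft_force: [-0.6, -0.1, -0.2]
opening: 0.999
grasp_force: 0.0
```

Emit:
apply_moves --moves '[{"dx": 0, "dy": 0, "dz": 0, "ax": 0, "ay": 0, "az": 0}, {"dx": 0, "dy": 0, "dz": 0, "ax": 0, "ay": 0, "az": 0}, {"dx": 0, "dy": 0, "dz": 0, "ax": 0, "ay": 0, "az": 0}]'

```text
clock: 25.15
position: [588.6, 317.7, 160.9]
ee_rot: [3.141, -0.001, 0.751]
ft_force: [0.0, 0.5, 0.2]
opening: 0.997
grasp_force: 0.0
```

```bash
python3 - <<'E'
from h import *
st()
f=look("wrist",["pin_shoulder","pin_grip","loop_bar"],None,k=2)
cv2.imwrite("pics/wrist9.png",cv2.resize(f["color"][90:290,130:390,::-1],None,fx=3,fy=3,interpolation=cv2.INTER_CUBIC))
E
```

```text
25.15 [588.6 317.7 160.9] [ 3.141e+00 -1.000e-03  7.510e-01] F [0.  0.5 0.2] op 0.997 g 0.0
wrist pin_shoulder [256.1 191.9] 0.89 [589.8 318.6]
wrist pin_grip [253.6 189.5] 0.83 [594.  325.3]
wrist loop_bar [253.2 231.1] 0.79 [575.  307.9]
```

View pics/wrist9.png

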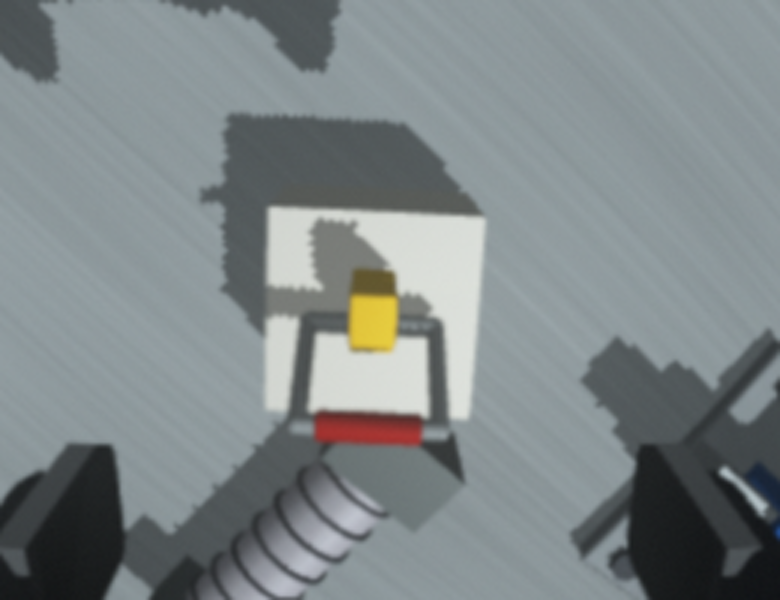

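Pin close-up: tab top face is at crop cols 350–397, rows 293–350. The red bar runs (316,426)–(421,431), about 2.5° off the current yaw.

```bash
python3 - <<'E'
from h import *
f=vision.grab_frame("wrist"); st()
P={}
for n,u,v,z in [("tabF",373.5,294,80),("tabB",373.5,350,80),("tabLft",350,322,80),("tabRgt",397,322,80),("bar",368.5,428,92),("barL",316,426,92),("barR",421,431,92),("hingL",305,320,58),("hingR",440,325,58),("blkTL",268,207,50),("blkTR",484,216,50),("blkBR",469,419,50),("blkBL",266,409,50)]:
    P[n]=at_z(f,(130+u/3-.33,90+v/3-.33),z,"wrist"); 
c=P["bar"]
d=P["barL"]-P["barR"]; yaw=np.arctan2(-d[0],d[1]); print("yaw",yaw)
d=P["hingL"]-P["hingR"]; print("yaw2",np.arctan2(-d[0],d[1]))
ex=np.array([np.cos(yaw),np.sin(yaw)]); ey=np.array([-ex[1],ex[0]])
o=c[:2]+16*ex
for n,p in P.items(): q=p[:2]-o; print(n,p.round(1),"pin frame",(q@ex).round(1),(q@ey).round(1))
print("shoulder",o,"grip",o+10*ex)
E
```

```text
25.4 [588.2 318.  160.5] [ 3.141 -0.     0.75 ] F [-0.2 -0.6 -0.6] op 0.999 g 0.0
yaw 0.699247180209505
yaw2 0.711913707678103
tabF [596.8 327.9  80. ] pin frame 14.6 0.4
tabB [586.2 318.   80. ] pin frame 0.1 -0.4
tabLft [587.6 327.3  80. ] pin frame 7.1 5.8
tabRgt [595.5 318.7  80. ] pin frame 7.7 -5.8
bar [573.6 307.9  92. ] pin frame -16.0 0.0
barL [565.3 317.6  92. ] pin frame -16.2 12.8
barR [581.7 298.   92. ] pin frame -16.2 -12.8
hingL [574.4 332.7  58. ] pin frame 0.6 18.5
hingR [598.6 304.7  58. ] pin frame 1.1 -18.6
blkTL [589.4 360.8  50. ] pin frame 30.1 30.3
blkTR [628.2 315.5  50. ] pin frame 30.6 -29.3
blkBR [582.5 276.2  50. ] pin frame -29.6 -30.0
blkBL [544.1 322.   50. ] pin frame -29.5 29.7
shoulder [585.85712263 318.23946856] grip [593.51039214 324.67588573]
```

```bash
python3 - <<'E'
from h import *
plan((593.7,324.8,115,.706),(593.7,324.8,75,.706,14))
E
```

```text
[{"dx":0.009,"dy":-0.001,"dz":0.046,"ax":0,"ay":0,"az":0.014},{"dx":0.008,"dy":-0.002,"dz":0.045,"ax":0,"ay":0,"az":0.014},{"dx":0.0,"dy":0.0,"dz":0.027,"ax":0,"ay":0,"az":0.0},{"dx":0.0,"dy":0.0,"dz":0.027,"ax":0,"ay":0,"az":0.0},{"dx":0.0,"dy":0.0,"dz":0.026,"ax":0,"ay":0,"az":0.0}]
end [593.5 324.9  75. ] 0.706 rows 5
```

Emit:
apply_moves --moves '[{"dx": 0.009, "dy": -0.001, "dz": 0.046, "ax": 0, "ay": 0, "az": 0.014}, {"dx": 0.008, "dy": -0.002, "dz": 0.045, "ax": 0, "ay": 0, "az": 0.014}, {"dx": 0, "dy": 0, "dz": 0.027, "ax": 0, "ay": 0, "az": 0}, {"dx": 0, "dy": 0, "dz": 0.027, "ax": 0, "ay": 0, "az": 0}, {"dx": 0, "dy": 0, "dz": 0.026, "ax": 0, "ay": 0, "az": 0}, {"dx": 0, "dy": 0, "dz": 0, "ax": 0, "ay": 0, "az": 0}, {"dx": 0, "dy": 0, "dz": 0, "ax": 0, "ay": 0, "az": 0}]'

```text
clock: 26.1
position: [593.3, 325.1, 74.8]
ee_rot: [-3.142, 0.0, 0.706]
ft_force: [-0.1, -0.2, 0.7]
opening: 0.999
grasp_force: 0.0
```

Emit:
apply_moves --moves '[{"dx": 0, "dy": 0, "dz": 0, "ax": 0, "ay": 0, "az": 0}, {"dx": 0, "dy": 0, "dz": 0, "ax": 0, "ay": 0, "az": 0}]'

```text
clock: 26.3
position: [593.9, 325.4, 75.7]
ee_rot: [3.141, -0.002, 0.706]
ft_force: [1.2, -0.3, 0.3]
opening: 0.997
grasp_force: 0.0
```

Emit:
apply_moves --moves '[{"dx": 0, "dy": 0, "dz": 0, "ax": 0, "ay": 0, "az": 0}, {"dx": 0, "dy": 0, "dz": 0, "ax": 0, "ay": 0, "az": 0}, {"dx": 0, "dy": 0, "dz": 0, "ax": 0, "ay": 0, "az": 0}, {"dx": 0, "dy": 0, "dz": 0, "ax": 0, "ay": 0, "az": 0}, {"dx": 0, "dy": 0, "dz": 0, "ax": 0, "ay": 0, "az": 0}, {"dx": 0, "dy": 0, "dz": 0, "ax": 0, "ay": 0, "az": 0}, {"dx": 0, "dy": 0, "dz": 0, "ax": 0, "ay": 0, "az": 0}, {"dx": 0, "dy": 0, "dz": 0, "ax": 0, "ay": 0, "az": 0}]' --claw 1

```text
clock: 27.1
position: [593.4, 325.2, 74.9]
ee_rot: [3.141, -0.0, 0.706]
ft_force: [0.8, -0.4, 1.8]
opening: 0.122
grasp_force: 59.3
```

Emit:
apply_moves --moves '[{"dx": 0, "dy": 0, "dz": 0, "ax": 0, "ay": 0, "az": 0}, {"dx": 0, "dy": 0, "dz": 0, "ax": 0, "ay": 0, "az": 0}, {"dx": 0, "dy": 0, "dz": 0, "ax": 0, "ay": 0, "az": 0}]'

```text
clock: 27.4
position: [593.4, 325.2, 74.9]
ee_rot: [3.141, -0.0, 0.706]
ft_force: [-0.3, -0.0, 3.0]
opening: 0.119
grasp_force: 59.4
```

```bash
python3 - <<'E'
from h import *
st()
plan((593.7,324.8,150,.706,25))
E
```

```text
27.4 [593.4 325.2  74.9] [ 3.141 -0.     0.706] F [-0.3 -0.   3. ] op 0.119 g 59.4
[{"dx":0.0,"dy":0.0,"dz":-0.038,"ax":0,"ay":0,"az":0.0},{"dx":0.0,"dy":0.0,"dz":-0.037,"ax":0,"ay":0,"az":0.0},{"dx":0.0,"dy":0.0,"dz":-0.038,"ax":0,"ay":0,"az":0.0},{"dx":0.0,"dy":0.001,"dz":-0.037,"ax":0,"ay":0,"az":0.0}]
end [593.8 324.8 149.9] 0.706 rows 4
```

Emit:
apply_moves --moves '[{"dx": 0, "dy": 0, "dz": -0.038, "ax": 0, "ay": 0, "az": 0}, {"dx": 0, "dy": 0, "dz": -0.038, "ax": 0, "ay": 0, "az": 0}, {"dx": 0, "dy": 0, "dz": -0.04, "ax": 0, "ay": 0, "az": 0}, {"dx": 0, "dy": 0, "dz": -0.04, "ax": 0, "ay": 0, "az": 0}, {"dx": 0, "dy": 0, "dz": -0.028, "ax": 0, "ay": 0, "az": 0}, {"dx": 0, "dy": 0, "dz": 0, "ax": 0, "ay": 0, "az": 0}]'

```text
clock: 28.0
position: [594.4, 325.6, 168.7]
ee_rot: [3.141, -0.003, 0.706]
ft_force: [0.2, 0.6, -2.5]
opening: 0.119
grasp_force: 59.1
```

```bash
python3 - <<'E'
from h import *
st()
plan((617.3,186.5,166,1.628),step=30)
E
```

```text
28.0 [594.4 325.6 168.7] [ 3.141e+00 -3.000e-03  7.060e-01] F [ 0.2  0.6 -2.5] op 0.119 g 59.1
[{"dx":-0.021,"dy":0.034,"dz":0.001,"ax":0,"ay":0,"az":-0.084},{"dx":-0.025,"dy":0.032,"dz":0.001,"ax":0,"ay":0,"az":-0.084},{"dx":-0.029,"dy":0.028,"dz":0.001,"ax":0,"ay":0,"az":-0.084},{"dx":-0.033,"dy":0.024,"dz":0.001,"ax":0,"ay":0,"az":-0.084},{"dx":-0.035,"dy":0.019,"dz":0.0,"ax":0,"ay":0,"az":-0.084},{"dx":-0.038,"dy":0.014,"dz":0.001,"ax":0,"ay":0,"az":-0.083},{"dx":-0.039,"dy":0.01,"dz":0.0,"ax":0,"ay":0,"az":-0.084}]
end [617.3 186.4 166.2] 1.628 rows 7
```

Emit:
apply_moves --moves '[{"dx": -0.021, "dy": 0.034, "dz": 0.001, "ax": 0, "ay": 0, "az": -0.084}, {"dx": -0.025, "dy": 0.032, "dz": 0.001, "ax": 0, "ay": 0, "az": -0.084}, {"dx": -0.029, "dy": 0.028, "dz": 0.001, "ax": 0, "ay": 0, "az": -0.084}, {"dx": -0.033, "dy": 0.024, "dz": 0.001, "ax": 0, "ay": 0, "az": -0.084}, {"dx": -0.035, "dy": 0.019, "dz": 0, "ax": 0, "ay": 0, "az": -0.084}, {"dx": -0.038, "dy": 0.014, "dz": 0.001, "ax": 0, "ay": 0, "az": -0.083}, {"dx": -0.039, "dy": 0.01, "dz": 0, "ax": 0, "ay": 0, "az": -0.084}, {"dx": 0, "dy": 0, "dz": 0, "ax": 0, "ay": 0, "az": 0}]'

```text
clock: 28.8
position: [615.7, 183.4, 162.8]
ee_rot: [-3.139, 0.001, 1.629]
ft_force: [-0.7, -0.3, -1.4]
opening: 0.123
grasp_force: 59.1
```

Emit:
apply_moves --moves '[{"dx": 0, "dy": 0, "dz": 0, "ax": 0, "ay": 0, "az": 0}, {"dx": 0, "dy": 0, "dz": 0, "ax": 0, "ay": 0, "az": 0}, {"dx": 0, "dy": 0, "dz": 0, "ax": 0, "ay": 0, "az": 0}, {"dx": 0, "dy": 0, "dz": 0, "ax": 0, "ay": 0, "az": 0}]'

```text
clock: 29.2
position: [616.0, 186.6, 164.2]
ee_rot: [-3.141, 0.0, 1.629]
ft_force: [-0.1, 0.1, -1.1]
opening: 0.12
grasp_force: 59.1
```

```bash
python3 - <<'E'
from h import *
st()
f=look("wrist",["cross_hole","pin_shoulder","pin_grip","loop_bar","tail_back"],None,k=2)
cv2.imwrite("pics/wrist10.png",cv2.resize(f["color"][110:310,125:385,::-1],None,fx=3,fy=3,interpolation=cv2.INTER_CUBIC))
E
```

```text
29.2 [616.  186.6 164.2] [-3.141  0.     1.629] F [-0.1  0.1 -1.1] op 0.12 g 59.1
wrist cross_hole [256.5 193.3] 0.73 [616.4 188.5]
wrist pin_shoulder [120.5 222.7] 0.95 [489.  150.2]
wrist pin_shoulder [260. 249.] 0.61 [623.  134.1]
wrist pin_grip [107.2 210.4] 0.72 [487.1 169.6]
wrist pin_grip [254.8 316.1] 0.72 [621.8  72. ]
wrist loop_bar [254.7 318. ] 0.83 [620.9  86.9]
wrist loop_bar [ 83.1 212.1] 0.75 [474.8 174.2]
wrist tail_back [254.8 294.2] 0.78 [619.2 116.9]
wrist tail_back [258.7 246. ] 0.27 [619.6 160.2]
```

View pics/wrist10.png

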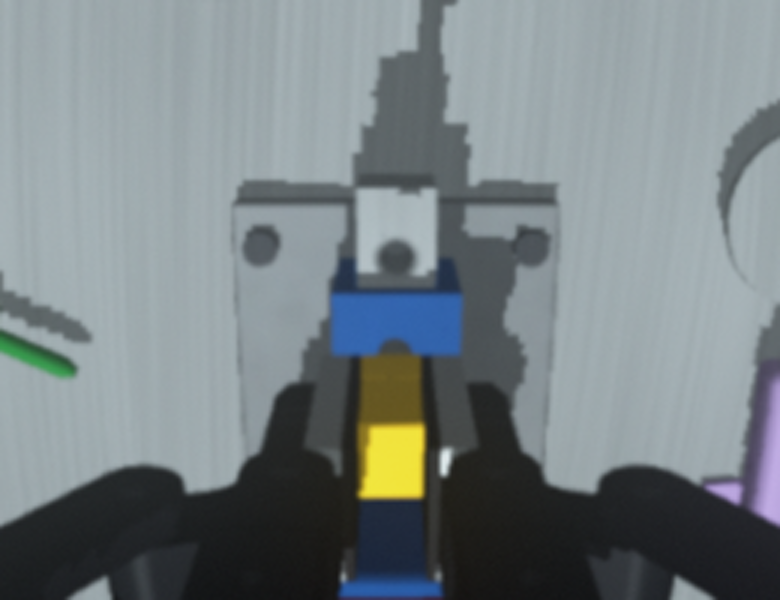

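Hole at crop (396,258) on the bar end, bar vertical in the picture so the yaw matches; tab top in hand at (391,462).

```bash
python3 - <<'E'
from h import *
f=vision.grab_frame("wrist"); st(); s=sensors.sense()
g=cv2.cvtColor(f["color"],cv2.COLOR_RGB2GRAY)[188:205,246:268]
m=(g<110).astype(np.uint8); k,l,ss,c=cv2.connectedComponentsWithStats(m)
for i in range(1,k): print(ss[i],c[i]+[246,188],at_z(f,c[i]+[246,188],56,"wrist").round(1))
zt=s["position"][2]+5.1
H=at_z(f,(125+396/3-.33,110+258/3-.33),56,"wrist"); print("hole",H)
for n,u,v,z in [("tabF",391,424,zt),("tabB",391,498,zt),("barL",357,230,56),("barR",436.5,230,56),("end",396,187,56)]: print(n,at_z(f,(125+u/3-.33,110+v/3-.33),z,"wrist").round(1))
ex=np.array([np.cos(1.628),np.sin(1.628)])
print("TCP xy for hole", H[:2]+10.2*ex)
E
```

```text
29.55 [616.2 185.9 164.3] [3.142 0.    1.628] F [ 0.2  0.6 -0.6] op 0.123 g 59.1
[  0   2  22  15 194] [256.4742268  198.36597938] [616.9 183.4  56. ]
hole [616.94228425 185.77186977  56.        ]
tabF [615.3 191.  169.4]
tabB [616.1 177.3 169.4]
barL [605.7 193.2  56. ]
barR [627.7 194.5  56. ]
end [615.7 206.   56. ]
TCP xy for hole [616.35912494 195.95518579]
```

```bash
python3 - <<'E'
from h import *
st()
plan((616.3,195.6,124,1.628),step=12)
E
```

```text
29.55 [616.2 185.9 164.3] [3.142 0.    1.628] F [ 0.2  0.6 -0.6] op 0.123 g 59.1
[{"dx":0.005,"dy":0.0,"dz":0.02,"ax":0,"ay":0,"az":0.0},{"dx":0.005,"dy":0.0,"dz":0.02,"ax":0,"ay":0,"az":0.0},{"dx":0.005,"dy":0.001,"dz":0.02,"ax":0,"ay":0,"az":0.0},{"dx":0.004,"dy":0.0,"dz":0.021,"ax":0,"ay":0,"az":0.0}]
end [616.1 195.4 123.8] 1.628 rows 4
```

Emit:
apply_moves --moves '[{"dx": 0.005, "dy": 0, "dz": 0.02, "ax": 0, "ay": 0, "az": 0}, {"dx": 0.005, "dy": 0.001, "dz": 0.02, "ax": 0, "ay": 0, "az": 0}, {"dx": 0.005, "dy": 0.001, "dz": 0.02, "ax": 0, "ay": 0, "az": 0}, {"dx": 0.005, "dy": 0, "dz": 0.021, "ax": 0, "ay": 0, "az": 0}, {"dx": 0, "dy": 0, "dz": 0, "ax": 0, "ay": 0, "az": 0}, {"dx": 0, "dy": 0, "dz": 0, "ax": 0, "ay": 0, "az": 0}, {"dx": 0, "dy": 0, "dz": 0, "ax": 0, "ay": 0, "az": 0}, {"dx": 0, "dy": 0, "dz": 0, "ax": 0, "ay": 0, "az": 0}]'

```text
clock: 30.35
position: [617.0, 195.9, 124.3]
ee_rot: [3.141, -0.0, 1.628]
ft_force: [-0.7, 1.0, -1.4]
opening: 0.12
grasp_force: 59.1
```

Emit:
apply_moves --moves '[{"dx": 0, "dy": 0, "dz": 0.006, "ax": 0, "ay": 0, "az": 0}, {"dx": 0, "dy": 0, "dz": 0.006, "ax": 0, "ay": 0, "az": 0}, {"dx": 0, "dy": 0, "dz": 0.006, "ax": 0, "ay": 0, "az": 0}, {"dx": 0, "dy": 0, "dz": 0, "ax": 0, "ay": 0, "az": 0}, {"dx": 0, "dy": 0, "dz": 0, "ax": 0, "ay": 0, "az": 0}]'

```text
clock: 30.85
position: [616.5, 195.8, 114.6]
ee_rot: [-3.141, 0.0, 1.628]
ft_force: [-0.3, -0.3, -2.1]
opening: 0.12
grasp_force: 59.1
```

Emit:
apply_moves --moves '[{"dx": 0, "dy": 0, "dz": 0.008, "ax": 0, "ay": 0, "az": 0}, {"dx": 0, "dy": 0, "dz": 0.008, "ax": 0, "ay": 0, "az": 0}, {"dx": 0, "dy": 0, "dz": 0.008, "ax": 0, "ay": 0, "az": 0}, {"dx": 0, "dy": 0, "dz": 0, "ax": 0, "ay": 0, "az": 0}]'

```text
clock: 31.25
position: [616.0, 195.8, 101.9]
ee_rot: [-3.14, 0.0, 1.628]
ft_force: [-0.2, -0.1, -1.1]
opening: 0.121
grasp_force: 59.1
```

Emit:
apply_moves --moves '[{"dx": 0, "dy": 0, "dz": 0.008, "ax": 0, "ay": 0, "az": 0}, {"dx": 0, "dy": 0, "dz": 0.008, "ax": 0, "ay": 0, "az": 0}, {"dx": 0, "dy": 0, "dz": 0.008, "ax": 0, "ay": 0, "az": 0}, {"dx": 0, "dy": 0, "dz": 0, "ax": 0, "ay": 0, "az": 0}]'

```text
clock: 31.65
position: [616.1, 195.8, 90.0]
ee_rot: [-3.14, 0.0, 1.628]
ft_force: [0.0, -0.3, -1.3]
opening: 0.117
grasp_force: 59.1
```

Emit:
apply_moves --moves '[{"dx": 0, "dy": 0, "dz": 0.006, "ax": 0, "ay": 0, "az": 0}, {"dx": 0, "dy": 0, "dz": 0.006, "ax": 0, "ay": 0, "az": 0}, {"dx": 0, "dy": 0, "dz": 0.004, "ax": 0, "ay": 0, "az": 0}, {"dx": 0, "dy": 0, "dz": 0, "ax": 0, "ay": 0, "az": 0}]'

```text
clock: 32.05
position: [616.3, 195.8, 82.4]
ee_rot: [-3.141, 0.0, 1.628]
ft_force: [-0.2, -0.1, -0.6]
opening: 0.123
grasp_force: 59.1
```

Emit:
apply_moves --moves '[{"dx": 0, "dy": 0, "dz": 0.004, "ax": 0, "ay": 0, "az": 0}, {"dx": 0, "dy": 0, "dz": 0, "ax": 0, "ay": 0, "az": 0}, {"dx": 0, "dy": 0, "dz": 0, "ax": 0, "ay": 0, "az": 0}]'

```text
clock: 32.35
position: [616.8, 196.0, 81.0]
ee_rot: [3.141, -0.0, 1.628]
ft_force: [0.1, 0.7, -0.6]
opening: 0.119
grasp_force: 59.2
```

Emit:
apply_moves --moves '[{"dx": 0, "dy": 0, "dz": 0.003, "ax": 0, "ay": 0, "az": 0}, {"dx": 0, "dy": 0, "dz": 0, "ax": 0, "ay": 0, "az": 0}, {"dx": 0, "dy": 0, "dz": 0, "ax": 0, "ay": 0, "az": 0}]'

```text
clock: 32.65
position: [616.9, 196.0, 80.8]
ee_rot: [3.141, -0.0, 1.628]
ft_force: [-1.5, -0.4, 9.9]
opening: 0.119
grasp_force: 60.5
```

Emit:
apply_moves --moves '[{"dx": 0, "dy": 0, "dz": 0.002, "ax": 0, "ay": 0, "az": 0}, {"dx": 0, "dy": 0, "dz": 0, "ax": 0, "ay": 0, "az": 0}, {"dx": 0, "dy": 0, "dz": 0, "ax": 0, "ay": 0, "az": 0}]'

```text
clock: 32.95
position: [617.0, 196.1, 80.8]
ee_rot: [3.14, -0.0, 1.628]
ft_force: [-4.6, -0.6, 17.2]
opening: 0.121
grasp_force: 61.4
```

Pin is seated (17 N at the expected height). Let go, then flip the loop.

Emit:
apply_moves --moves '[{"dx": 0, "dy": 0, "dz": -0.003, "ax": 0, "ay": 0, "az": 0}, {"dx": 0, "dy": 0, "dz": 0, "ax": 0, "ay": 0, "az": 0}, {"dx": 0, "dy": 0, "dz": 0, "ax": 0, "ay": 0, "az": 0}, {"dx": 0, "dy": 0, "dz": 0, "ax": 0, "ay": 0, "az": 0}, {"dx": 0, "dy": 0, "dz": -0.04, "ax": 0, "ay": 0, "az": 0}, {"dx": 0, "dy": 0, "dz": -0.06, "ax": 0, "ay": 0, "az": 0}, {"dx": 0, "dy": 0, "dz": -0.06, "ax": 0, "ay": 0, "az": 0}, {"dx": 0, "dy": 0, "dz": 0, "ax": 0, "ay": 0, "az": 0}]' --claw -0.2

```text
clock: 33.75
position: [619.6, 196.6, 164.0]
ee_rot: [3.134, -0.001, 1.628]
ft_force: [1.0, 0.7, 0.3]
opening: 0.599
grasp_force: 0.0
```

```bash
cat >> h.py <<'E'
def P(s,z): 
    u=np.array([np.cos(1.628),np.sin(1.628)]); q=np.array([616.9,185.8])+(s-149)*u; return (q[0],q[1],z,1.628)
E
python3 - <<'E'
from h import *
st()
f=look("wrist",["pin_shoulder","pin_grip","loop_bar"],None,k=2,z=dict(pin_shoulder=56,pin_grip=77,loop_bar=98))
blocks(f,"wrist","red",98)
print(P(133,98))
plan(P(108,162),P(108,103))
E
```

```text
33.75 [619.6 196.6 164. ] [ 3.134e+00 -1.000e-03  1.628e+00] F [1.  0.7 0.3] op 0.599 g 0.0
wrist pin_shoulder [252.6 202.4] 0.88 [618.1 190.5]
wrist pin_shoulder [115.1 227.2] 0.55 [490.7 158.3]
wrist pin_grip [249.8 200.1] 0.59 [615.5 198.7]
wrist pin_grip [102.6 219.8] 0.58 [489.7 173.4]
wrist loop_bar [252.  245.4] 0.57 [618.8 170.5]
wrist loop_bar [ 76.6 220. ] 0.52 [476.1 179.7]
red [ 74 211   7  20  94] [ 76.6 220.3] [476.1 179.5  98. ]
red [234 241  35  10 311] [251. 245.] [618.1 170.7  98. ]
(np.float64(617.8147596921318), np.float64(169.82617094414584), 98, 1.628)
[{"dx":-0.051,"dy":0.001,"dz":-0.003,"ax":0,"ay":0,"az":0.0},{"dx":-0.051,"dy":0.0,"dz":-0.004,"ax":0,"ay":0,"az":0.0},{"dx":0.0,"dy":0.0,"dz":0.059,"ax":0,"ay":0,"az":0.0},{"dx":0.0,"dy":0.0,"dz":0.059,"ax":0,"ay":0,"az":0.0}]
end [619.  144.8 103. ] 1.628 rows 4
```

Emit:
apply_moves --moves '[{"dx": -0.051, "dy": 0.001, "dz": -0.003, "ax": 0, "ay": 0, "az": 0}, {"dx": -0.051, "dy": 0, "dz": -0.004, "ax": 0, "ay": 0, "az": 0}, {"dx": 0, "dy": 0, "dz": 0, "ax": 0, "ay": 0, "az": 0}, {"dx": 0, "dy": 0, "dz": 0, "ax": 0, "ay": 0, "az": 0}, {"dx": 0, "dy": 0, "dz": 0.059, "ax": 0, "ay": 0, "az": 0}, {"dx": 0, "dy": 0, "dz": 0.059, "ax": 0, "ay": 0, "az": 0}, {"dx": 0, "dy": 0, "dz": 0, "ax": 0, "ay": 0, "az": 0}, {"dx": 0, "dy": 0, "dz": 0, "ax": 0, "ay": 0, "az": 0}]' --claw 1

```text
clock: 34.75
position: [619.2, 145.7, 103.6]
ee_rot: [-3.139, 0.0, 1.629]
ft_force: [0.2, 0.2, 0.3]
opening: 0.006
grasp_force: 0.0
```

Emit:
apply_moves --moves '[{"dx": 0, "dy": 0, "dz": 0, "ax": 0, "ay": 0, "az": 0}, {"dx": 0, "dy": 0, "dz": 0, "ax": 0, "ay": 0, "az": 0}]'

```text
clock: 34.95
position: [621.2, 145.4, 105.9]
ee_rot: [3.139, -0.0, 1.629]
ft_force: [-0.1, -0.0, 0.5]
opening: 0.001
grasp_force: 0.0
```

Emit:
apply_moves --moves '[{"dx": 0, "dy": 0, "dz": 0, "ax": 0, "ay": 0, "az": 0}, {"dx": 0, "dy": 0, "dz": 0, "ax": 0, "ay": 0, "az": 0}, {"dx": 0, "dy": 0, "dz": 0, "ax": 0, "ay": 0, "az": 0}]'

```text
clock: 35.25
position: [620.2, 145.0, 104.8]
ee_rot: [3.141, 0.0, 1.628]
ft_force: [-0.1, -0.6, -0.1]
opening: 0.003
grasp_force: 0.0
```

Emit:
apply_moves --moves '[{"dx": 0.01, "dy": -0.002, "dz": 0.003, "ax": 0, "ay": 0, "az": 0}, {"dx": 0.01, "dy": 0, "dz": 0, "ax": 0, "ay": 0, "az": 0}, {"dx": 0.01, "dy": 0, "dz": 0, "ax": 0, "ay": 0, "az": 0}, {"dx": 0.01, "dy": 0, "dz": 0, "ax": 0, "ay": 0, "az": 0}, {"dx": 0.01, "dy": 0, "dz": 0, "ax": 0, "ay": 0, "az": 0}, {"dx": 0.01, "dy": 0, "dz": 0, "ax": 0, "ay": 0, "az": 0}]'

```text
clock: 35.85
position: [617.3, 175.5, 102.8]
ee_rot: [-3.142, 0.0, 1.628]
ft_force: [0.1, -0.2, 0.1]
opening: -0.002
grasp_force: 0.0
```

Emit:
apply_moves --moves '[{"dx": 0.01, "dy": 0, "dz": 0, "ax": 0, "ay": 0, "az": 0}, {"dx": 0.01, "dy": 0, "dz": 0, "ax": 0, "ay": 0, "az": 0}, {"dx": 0.01, "dy": 0, "dz": 0, "ax": 0, "ay": 0, "az": 0}, {"dx": 0.01, "dy": 0, "dz": 0, "ax": 0, "ay": 0, "az": 0}, {"dx": 0, "dy": 0, "dz": 0, "ax": 0, "ay": 0, "az": 0}, {"dx": 0, "dy": 0, "dz": 0, "ax": 0, "ay": 0, "az": 0}, {"dx": 0, "dy": 0, "dz": 0, "ax": 0, "ay": 0, "az": 0}]'

```text
clock: 36.55
position: [616.1, 194.7, 102.8]
ee_rot: [-3.141, 0.0, 1.628]
ft_force: [-0.2, 0.9, -0.1]
opening: -0.0
grasp_force: 0.0
```

```bash
python3 - <<'E'
from h import *
st()
f=look("wrist",["pin_shoulder","pin_grip","loop_bar"],None,k=2,z=dict(pin_shoulder=56,pin_grip=77,loop_bar=34.5))
blocks(f,"wrist","red",34.5); print(P(173,34)); st()
plan(P(150,150),P(184,150),P(184,60))
E
```

```text
36.55 [616.1 194.7 102.8] [-3.141  0.     1.628] F [-0.2  0.9 -0.1] op -0.0 g 0.0
wrist pin_shoulder [ 93.4 250.9] 0.92 [496.4 161.9]
wrist pin_shoulder [256.1 230.9] 0.6 [616.6 188.3]
wrist pin_grip [257.1 234.1] 0.73 [616.7 195.2]
wrist pin_grip [ 78.2 239.2] 0.59 [498.8 181. ]
wrist loop_bar [257.5 174.3] 0.93 [615.7 221.2]
red [236 172  41  11 386] [256.3 176.7] [615.  219.5  34.5]
red [ 45 230   8  24 130] [ 48.2 241.5] [432.4 152.1  34.5]
(np.float64(615.5278604618022), np.float64(209.76074358378125), 34, 1.628)
36.75 [616.2 194.7 102.8] [-3.142  0.     1.628] F [-1.1  0.6  0.8] op 0.003 g 0.0
[{"dx":-0.008,"dy":0.0,"dz":-0.047,"ax":0,"ay":0,"az":0.0},{"dx":-0.008,"dy":0.0,"dz":-0.047,"ax":0,"ay":0,"az":0.0},{"dx":0.068,"dy":0.0,"dz":0.0,"ax":0,"ay":0,"az":0.0},{"dx":0.0,"dy":0.0,"dz":0.09,"ax":0,"ay":0,"az":0.0},{"dx":0.0,"dy":0.0,"dz":0.09,"ax":0,"ay":0,"az":0.0}]
end [614.7 220.7  59.8] 1.628 rows 5
```

Emit:
apply_moves --moves '[{"dx": -0.008, "dy": 0, "dz": -0.047, "ax": 0, "ay": 0, "az": 0}, {"dx": -0.008, "dy": 0, "dz": -0.047, "ax": 0, "ay": 0, "az": 0}, {"dx": 0.034, "dy": 0, "dz": 0, "ax": 0, "ay": 0, "az": 0}, {"dx": 0.034, "dy": 0, "dz": 0, "ax": 0, "ay": 0, "az": 0}, {"dx": 0, "dy": 0, "dz": 0, "ax": 0, "ay": 0, "az": 0}, {"dx": 0, "dy": 0, "dz": 0, "ax": 0, "ay": 0, "az": 0}, {"dx": 0, "dy": 0, "dz": 0, "ax": 0, "ay": 0, "az": 0}]'

```text
clock: 37.45
position: [613.9, 220.8, 148.7]
ee_rot: [-3.14, 0.001, 1.629]
ft_force: [-0.0, 0.1, 0.4]
opening: -0.002
grasp_force: 0.0
```

```bash
python3 - <<'E'
from h import *
st()
f=vision.grab_frame("wrist")
blocks(f,"wrist","red",34.5); blocks(f,"wrist","red",50)
cv2.imwrite("pics/wrist11.png",cv2.resize(f["color"][110:310,125:385,::-1],None,fx=3,fy=3,interpolation=cv2.INTER_CUBIC))
f=vision.grab_frame("top");blocks(f,"top","red",34.5)
f=vision.grab_frame("side");blocks(f,"side","red",34.5)
print([proj(f,(615.5,209.8,34.5),"side"),proj(f,(614.5,222.8,55),"side")])
plan(P(184,60))
E
```

```text
37.45 [613.9 220.8 148.7] [-3.140e+00  1.000e-03  1.629e+00] F [-0.   0.1  0.4] op -0.002 g 0.0
red [243 202  29   7 191] [256.9 205.1] [615.3 210.4  34.5]
red [ 76 237   7  20  95] [ 78.7 246.4] [431.7 152.1  34.5]
red [243 202  29   7 191] [256.9 205.1] [614.9 215.4  50. ]
red [ 76 237   7  20  95] [ 78.7 246.4] [443.  160.7  50. ]
red [249 180   9  16 124] [252.7 187.4] [638.1 -12.7  34.5]
red [206 184  10  16 135] [210.4 191.1] [631.9 100.8  34.5]
[array([239.30631661, 264.43107653]), array([239.02809698, 263.16631465])]
[{"dx":0.0,"dy":0.0,"dz":0.089,"ax":0,"ay":0,"az":0.0},{"dx":0.0,"dy":0.001,"dz":0.09,"ax":0,"ay":0,"az":0.0}]
end [614.9 220.5  59.8] 1.628 rows 2
```

```bash
python3 - <<'E'
from h import *
st()
plan(P(181.3,130),P(181.3,56,))
E
```

```text
37.6 [614.4 220.5 149.3] [-3.141  0.     1.628] F [0.2 0.3 0. ] op 0.0 g 0.0
[{"dx":-0.005,"dy":0.001,"dz":0.039,"ax":0,"ay":0,"az":0.0},{"dx":0.0,"dy":0.0,"dz":0.074,"ax":0,"ay":0,"az":0.0},{"dx":0.0,"dy":0.0,"dz":0.074,"ax":0,"ay":0,"az":0.0}]
end [615.1 218.   55.8] 1.628 rows 3
```

Emit:
apply_moves --moves '[{"dx": -0.005, "dy": 0.001, "dz": 0.039, "ax": 0, "ay": 0, "az": 0}, {"dx": 0, "dy": 0, "dz": 0.074, "ax": 0, "ay": 0, "az": 0}, {"dx": 0, "dy": 0, "dz": 0.074, "ax": 0, "ay": 0, "az": 0}, {"dx": 0, "dy": 0, "dz": 0, "ax": 0, "ay": 0, "az": 0}, {"dx": 0, "dy": 0, "dz": 0, "ax": 0, "ay": 0, "az": 0}, {"dx": 0, "dy": 0, "dz": 0, "ax": 0, "ay": 0, "az": 0}]'

```text
clock: 38.2
position: [616.9, 218.6, 58.2]
ee_rot: [3.139, -0.0, 1.628]
ft_force: [0.4, -0.1, 0.4]
opening: 0.004
grasp_force: 0.0
```

Emit:
apply_moves --moves '[{"dx": 0, "dy": 0, "dz": 0.01, "ax": 0, "ay": 0, "az": 0}, {"dx": 0, "dy": 0, "dz": 0.006, "ax": 0, "ay": 0, "az": 0}, {"dx": 0, "dy": 0, "dz": 0.006, "ax": 0, "ay": 0, "az": 0}, {"dx": 0, "dy": 0, "dz": 0, "ax": 0, "ay": 0, "az": 0}]'

```text
clock: 38.6
position: [615.2, 218.4, 45.2]
ee_rot: [-3.141, 0.0, 1.628]
ft_force: [-0.5, -0.2, 0.2]
opening: 0.0
grasp_force: 0.1
```

Emit:
apply_moves --moves '[{"dx": 0, "dy": 0, "dz": 0.006, "ax": 0, "ay": 0, "az": 0}, {"dx": 0, "dy": 0, "dz": 0.006, "ax": 0, "ay": 0, "az": 0}, {"dx": 0, "dy": 0, "dz": 0, "ax": 0, "ay": 0, "az": 0}]'

```text
clock: 38.9
position: [614.8, 218.2, 38.7]
ee_rot: [-3.141, 0.0, 1.628]
ft_force: [-0.5, -1.3, 0.2]
opening: 0.003
grasp_force: 0.0
```

Emit:
apply_moves --moves '[{"dx": 0, "dy": 0, "dz": 0.005, "ax": 0, "ay": 0, "az": 0}, {"dx": 0, "dy": 0, "dz": 0.003, "ax": 0, "ay": 0, "az": 0}, {"dx": 0, "dy": 0, "dz": 0, "ax": 0, "ay": 0, "az": 0}, {"dx": 0, "dy": 0, "dz": 0, "ax": 0, "ay": 0, "az": 0}]'

```text
clock: 39.3
position: [615.3, 218.4, 35.2]
ee_rot: [-3.141, 0.0, 1.628]
ft_force: [0.4, 0.7, 0.6]
opening: 0.001
grasp_force: 0.0
```

```bash
python3 - <<'E'
from h import *
st()
f=vision.grab_frame("wrist")
blocks(f,"wrist","red",29.6); print(P(165,30))
E
```

```text
39.3 [615.3 218.4  35.2] [-3.141  0.     1.628] F [0.4 0.7 0.6] op 0.001 g 0.0
red [  7 291   9  25 146] [ 11.2 303.2] [427.4 148.4  29.6]
(np.float64(615.9852403078681), np.float64(201.77382905585418), 30, 1.628)
```

Emit:
apply_moves --moves '[{"dx": 0.005, "dy": 0, "dz": -0.06, "ax": 0, "ay": 0, "az": 0}, {"dx": 0.01, "dy": 0, "dz": -0.08, "ax": 0, "ay": 0, "az": 0}, {"dx": 0.01, "dy": 0, "dz": -0.08, "ax": 0, "ay": 0, "az": 0}, {"dx": 0, "dy": 0, "dz": 0, "ax": 0, "ay": 0, "az": 0}, {"dx": 0, "dy": 0, "dz": 0, "ax": 0, "ay": 0, "az": 0}, {"dx": 0, "dy": 0, "dz": 0, "ax": 0, "ay": 0, "az": 0}]' --claw -1

```text
clock: 39.95
position: [613.6, 230.5, 144.3]
ee_rot: [-3.14, 0.001, 1.628]
ft_force: [0.2, 0.4, -0.3]
opening: 0.995
grasp_force: 0.0
```

```bash
python3 - <<'E'
from h import *
st()
f=look("wrist",["pin_shoulder","pin_grip","loop_bar","spare1_mid"],None,k=3,z=dict(pin_shoulder=56,pin_grip=77,loop_bar=29.6))
blocks(f,"wrist","red",29.6); print(P(165,30))
cv2.imwrite("pics/wrist12.png",cv2.resize(f["color"][110:310,125:385,::-1],None,fx=3,fy=3,interpolation=cv2.INTER_CUBIC))
E
```

```text
39.95 [613.6 230.5 144.3] [-3.140e+00  1.000e-03  1.628e+00] F [ 0.2  0.4 -0.3] op 0.995 g 0.0
wrist pin_shoulder [261.8 249.6] 0.87 [620.8 190.2]
wrist pin_shoulder [119.2 264. ] 0.76 [492.8 163.8]
wrist pin_shoulder [255.8 226.6] 0.73 [614.6 210.4]
wrist pin_grip [104.  253.6] 0.94 [490.7 184.7]
wrist pin_grip [254.3 253.3] 0.79 [614.3 197.2]
wrist pin_grip [135.5 133.5] 0.52 [525.7 282.3]
wrist loop_bar [ 77.5 253.4] 0.75 [427.7 152.9]
wrist loop_bar [258.6 224.8] 0.56 [617.7 201.6]
red [ 75 247   7  20  95] [ 78.3 256.7] [428.  149.   29.6]
(np.float64(615.9852403078681), np.float64(201.77382905585418), 30, 1.628)
```

View pics/wrist12.png

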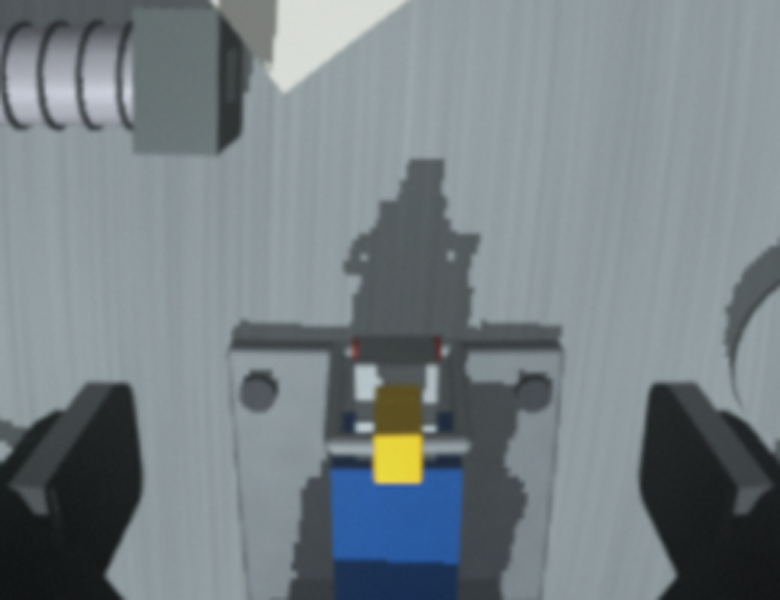

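Red cross bar now shows only as its two ends at (353,349) and (438,349), under the steel bar: loop shut. Now the bench spare.

```bash
python3 - <<'E'
from h import *
f=vision.grab_frame("wrist")
u=np.array([np.cos(1.628),np.sin(1.628)]); n=np.array([u[1],-u[0]])
for sg in(-1,1):
    q=np.array(P(165,29.6)[:2])+sg*12*n; print((proj(f,(q[0],q[1],29.6),"wrist")-[125,110])*3)
plan((500,277,150,0.0))
E
```

```text
[353.87818814 343.71592979]
[434.91026525 343.81474411]
[{"dx":0.009,"dy":-0.019,"dz":-0.001,"ax":0,"ay":0,"az":0.086},{"dx":0.006,"dy":-0.02,"dz":-0.001,"ax":0,"ay":0,"az":0.086},{"dx":0.004,"dy":-0.02,"dz":-0.001,"ax":0,"ay":0,"az":0.086},{"dx":0.001,"dy":-0.02,"dz":-0.001,"ax":0,"ay":0,"az":0.087},{"dx":-0.002,"dy":-0.02,"dz":-0.001,"ax":0,"ay":0,"az":0.086},{"dx":-0.005,"dy":-0.02,"dz":-0.001,"ax":0,"ay":0,"az":0.087},{"dx":-0.007,"dy":-0.019,"dz":-0.001,"ax":0,"ay":0,"az":0.086},{"dx":-0.01,"dy":-0.018,"dz":-0.001,"ax":0,"ay":0,"az":0.087}]
[{"dx":-0.012,"dy":-0.016,"dz":-0.001,"ax":0,"ay":0,"az":0.086},{"dx":-0.015,"dy":-0.015,"dz":-0.001,"ax":0,"ay":0,"az":0.087},{"dx":-0.016,"dy":-0.013,"dz":-0.001,"ax":0,"ay":0,"az":0.086},{"dx":-0.018,"dy":-0.01,"dz":-0.001,"ax":0,"ay":0,"az":0.087}]
end [500.1 277.2 150.2] -0.001 rows 12
```

Emit:
apply_moves --moves '[{"dx": 0.009, "dy": -0.019, "dz": -0.001, "ax": 0, "ay": 0, "az": 0.086}, {"dx": 0.006, "dy": -0.02, "dz": -0.001, "ax": 0, "ay": 0, "az": 0.086}, {"dx": 0.004, "dy": -0.02, "dz": -0.001, "ax": 0, "ay": 0, "az": 0.086}, {"dx": 0.001, "dy": -0.02, "dz": -0.001, "ax": 0, "ay": 0, "az": 0.087}, {"dx": -0.002, "dy": -0.02, "dz": -0.001, "ax": 0, "ay": 0, "az": 0.086}, {"dx": -0.005, "dy": -0.02, "dz": -0.001, "ax": 0, "ay": 0, "az": 0.087}, {"dx": -0.007, "dy": -0.019, "dz": -0.001, "ax": 0, "ay": 0, "az": 0.086}, {"dx": -0.01, "dy": -0.018, "dz": -0.001, "ax": 0, "ay": 0, "az": 0.087}]'

```text
clock: 41.05
position: [538.2, 261.9, 148.9]
ee_rot: [-3.142, 0.001, 0.537]
ft_force: [0.6, -0.4, 0.5]
opening: 0.998
grasp_force: 0.0
```

Emit:
apply_moves --moves '[{"dx": -0.012, "dy": -0.016, "dz": -0.001, "ax": 0, "ay": 0, "az": 0.086}, {"dx": -0.015, "dy": -0.015, "dz": -0.001, "ax": 0, "ay": 0, "az": 0.087}, {"dx": -0.016, "dy": -0.013, "dz": -0.001, "ax": 0, "ay": 0, "az": 0.086}, {"dx": -0.018, "dy": -0.01, "dz": -0.001, "ax": 0, "ay": 0, "az": 0.087}, {"dx": 0, "dy": 0, "dz": 0, "ax": 0, "ay": 0, "az": 0}, {"dx": 0, "dy": 0, "dz": 0, "ax": 0, "ay": 0, "az": 0}, {"dx": 0, "dy": 0, "dz": 0, "ax": 0, "ay": 0, "az": 0}]'

```text
clock: 41.75
position: [501.2, 277.3, 151.2]
ee_rot: [3.142, -0.0, 0.002]
ft_force: [0.0, 0.4, -0.1]
opening: 0.996
grasp_force: 0.0
```

```bash
python3 - <<'E'
from h import *
st()
f=look("wrist",["spare1_mid","spare0_mid","red_roller_mid"],None,k=3,z=dict(spare0_mid=20))
g=cv2.cvtColor(f["color"],cv2.COLOR_RGB2HSV)
# print profiles along the column through centre and along rows, coarse grey levels
G=cv2.cvtColor(f["color"],cv2.COLOR_RGB2GRAY)
s=sensors.sense()
c0=int(round(proj(f,(500,277,30),"wrist")[0])); print("col",c0)
print("V",[(r,int(G[r,c0])) for r in range(100,300,4)])
for x in (550,535,500,460):
    p=proj(f,(x,277,30),"wrist"); r=int(p[1]); print(x,r,[(c,int(G[r,c])) for c in range(215,300,4)])
E
```

```text
41.75 [501.2 277.3 151.2] [ 3.142e+00 -0.000e+00  2.000e-03] F [ 0.   0.4 -0.1] op 0.996 g 0.0
col 256
V [(100, 152), (104, 152), (108, 144), (112, 146), (116, 86), (120, 108), (124, 110), (128, 108), (132, 107), (136, 108), (140, 108), (144, 106), (148, 162), (152, 115), (156, 176), (160, 176), (164, 173), (168, 119), (172, 173), (176, 173), (180, 111), (184, 171), (188, 172), (192, 157), (196, 146), (200, 171), (204, 169), (208, 95), (212, 167), (216, 167), (220, 96), (224, 166), (228, 165), (232, 108), (236, 159), (240, 85), (244, 100), (248, 101), (252, 101), (256, 101), (260, 101), (264, 134), (268, 144), (272, 145), (276, 147), (280, 145), (284, 149), (288, 148), (292, 146), (296, 146)]
550 134 [(215, 95), (219, 93), (223, 92), (227, 92), (231, 97), (235, 107), (239, 108), (243, 107), (247, 107), (251, 107), (255, 108), (259, 108), (263, 107), (267, 108), (271, 108), (275, 109), (279, 110), (283, 146), (287, 145), (291, 145), (295, 145), (299, 145)]
535 151 [(215, 150), (219, 149), (223, 150), (227, 99), (231, 87), (235, 86), (239, 52), (243, 89), (247, 115), (251, 141), (255, 158), (259, 189), (263, 190), (267, 162), (271, 98), (275, 124), (279, 142), (283, 142), (287, 142), (291, 142), (295, 142), (299, 142)]
500 191 [(215, 145), (219, 145), (223, 145), (227, 116), (231, 83), (235, 84), (239, 62), (243, 84), (247, 124), (251, 148), (255, 164), (259, 191), (263, 199), (267, 160), (271, 96), (275, 126), (279, 144), (283, 144), (287, 144), (291, 144), (295, 145), (299, 145)]
460 232 [(215, 116), (219, 83), (223, 83), (227, 83), (231, 82), (235, 80), (239, 50), (243, 67), (247, 70), (251, 85), (255, 104), (259, 120), (263, 104), (267, 105), (271, 124), (275, 52), (279, 130), (283, 143), (287, 144), (291, 144), (295, 144), (299, 145)]
```

```bash
python3 - <<'E'
from h import *
f=vision.grab_frame("wrist"); st()
G=cv2.cvtColor(f["color"],cv2.COLOR_RGB2GRAY)
for n,u,v,z in [("farout",257,118,40),("farin",257,146.5,40),("nearout",257,263,40),("s1",256.6,151,27),("s2",256.6,232,27)]:
    print(n,at_z(f,(u,v),z,"wrist").round(1))
print([(c,int(G[134,c])) for c in range(228,240)],[(c,int(G[134,c])) for c in range(276,286)])
print([(c,int(G[255,c])) for c in range(228,244)],[(c,int(G[255,c])) for c in range(270,284)])
E
```

```text
42.0 [500.9 277.2 151.2] [ 3.141 -0.    -0.   ] F [-0.6 -0.8  1.2] op 1.003 g 0.0
farout [563.6 276.1  40. ]
farin [540.2 276.1  40. ]
nearout [433.6 275.8  40. ]
s1 [534.8 276.3  27. ]
s2 [459.4 276.2  27. ]
[(228, 91), (229, 92), (230, 93), (231, 99), (232, 106), (233, 107), (234, 107), (235, 107), (236, 107), (237, 107), (238, 108), (239, 108)] [(276, 109), (277, 109), (278, 109), (279, 110), (280, 122), (281, 139), (282, 146), (283, 146), (284, 145), (285, 145)]
[(228, 142), (229, 143), (230, 144), (231, 144), (232, 142), (233, 143), (234, 141), (235, 132), (236, 113), (237, 103), (238, 100), (239, 100), (240, 101), (241, 100), (242, 101), (243, 99)] [(270, 101), (271, 101), (272, 102), (273, 102), (274, 102), (275, 102), (276, 101), (277, 103), (278, 105), (279, 119), (280, 138), (281, 141), (282, 143), (283, 142)]
```

```bash
python3 - <<'E'
from h import *
plan((498.6,276.3,60,0),(498.6,276.3,16.2,0,15))
E
```

```text
[{"dx":-0.002,"dy":0.001,"dz":0.061,"ax":0,"ay":0,"az":0.0},{"dx":-0.001,"dy":0.0,"dz":0.061,"ax":0,"ay":0,"az":0.0},{"dx":-0.002,"dy":0.001,"dz":0.06,"ax":0,"ay":0,"az":0.0},{"dx":0.0,"dy":0.0,"dz":0.029,"ax":0,"ay":0,"az":0.0},{"dx":0.0,"dy":0.0,"dz":0.03,"ax":0,"ay":0,"az":0.0},{"dx":0.0,"dy":0.0,"dz":0.029,"ax":0,"ay":0,"az":0.0}]
end [498.4 276.3  16.2] -0.0 rows 6
```

Emit:
apply_moves --moves '[{"dx": -0.002, "dy": 0.001, "dz": 0.061, "ax": 0, "ay": 0, "az": 0}, {"dx": -0.001, "dy": 0, "dz": 0.061, "ax": 0, "ay": 0, "az": 0}, {"dx": -0.001, "dy": 0.001, "dz": 0.06, "ax": 0, "ay": 0, "az": 0}, {"dx": 0, "dy": 0, "dz": 0.029, "ax": 0, "ay": 0, "az": 0}, {"dx": 0, "dy": 0, "dz": 0.03, "ax": 0, "ay": 0, "az": 0}, {"dx": 0, "dy": 0, "dz": 0.029, "ax": 0, "ay": 0, "az": 0}, {"dx": 0, "dy": 0, "dz": 0, "ax": 0, "ay": 0, "az": 0}, {"dx": 0, "dy": 0, "dz": 0, "ax": 0, "ay": 0, "az": 0}]'

```text
clock: 42.8
position: [498.6, 276.3, 16.3]
ee_rot: [3.141, 0.0, -0.001]
ft_force: [0.3, 1.1, -0.6]
opening: 1.002
grasp_force: 0.0
```

Emit:
apply_moves --moves '[{"dx": 0, "dy": 0, "dz": 0, "ax": 0, "ay": 0, "az": 0}, {"dx": 0, "dy": 0, "dz": 0, "ax": 0, "ay": 0, "az": 0}, {"dx": 0, "dy": 0, "dz": 0, "ax": 0, "ay": 0, "az": 0}, {"dx": 0, "dy": 0, "dz": 0, "ax": 0, "ay": 0, "az": 0}, {"dx": 0, "dy": 0, "dz": 0, "ax": 0, "ay": 0, "az": 0}, {"dx": 0, "dy": 0, "dz": 0, "ax": 0, "ay": 0, "az": 0}, {"dx": 0, "dy": 0, "dz": 0, "ax": 0, "ay": 0, "az": 0}, {"dx": 0, "dy": 0, "dz": 0, "ax": 0, "ay": 0, "az": 0}]' --claw 1

```text
clock: 43.6
position: [499.0, 276.5, 17.1]
ee_rot: [-3.141, -0.001, -0.0]
ft_force: [-0.9, -0.4, 5.6]
opening: 0.334
grasp_force: 58.7
```

```bash
python3 - <<'E'
from h import *
plan((498,276,190,0),(480,27,200,0),(485,-222,150,0))
E
```

```text
[{"dx":0.0,"dy":0.0,"dz":-0.086,"ax":0,"ay":0,"az":0.0},{"dx":-0.001,"dy":0.0,"dz":-0.087,"ax":0,"ay":0,"az":0.0},{"dx":0.0,"dy":0.0,"dz":-0.086,"ax":0,"ay":0,"az":0.0},{"dx":-0.001,"dy":0.001,"dz":-0.087,"ax":0,"ay":0,"az":0.0},{"dx":-0.006,"dy":0.083,"dz":-0.003,"ax":0,"ay":0,"az":0.0},{"dx":-0.006,"dy":0.083,"dz":-0.003,"ax":0,"ay":0,"az":0.0},{"dx":-0.006,"dy":0.083,"dz":-0.003,"ax":0,"ay":0,"az":0.0},{"dx":-0.006,"dy":0.083,"dz":-0.004,"ax":0,"ay":0,"az":0.0}]
[{"dx":-0.006,"dy":0.083,"dz":-0.003,"ax":0,"ay":0,"az":0.0},{"dx":-0.006,"dy":0.083,"dz":-0.004,"ax":0,"ay":0,"az":0.0},{"dx":0.002,"dy":0.083,"dz":0.017,"ax":0,"ay":0,"az":0.0},{"dx":0.002,"dy":0.083,"dz":0.017,"ax":0,"ay":0,"az":0.0},{"dx":0.002,"dy":0.083,"dz":0.017,"ax":0,"ay":0,"az":0.0},{"dx":0.001,"dy":0.083,"dz":0.016,"ax":0,"ay":0,"az":0.0},{"dx":0.002,"dy":0.083,"dz":0.017,"ax":0,"ay":0,"az":0.0},{"dx":0.001,"dy":0.083,"dz":0.016,"ax":0,"ay":0,"az":0.0}]
end [ 484.8 -222.   150.1] -0.0 rows 16
```

Emit:
apply_moves --moves '[{"dx": 0, "dy": 0, "dz": -0.086, "ax": 0, "ay": 0, "az": 0}, {"dx": -0.001, "dy": 0, "dz": -0.087, "ax": 0, "ay": 0, "az": 0}, {"dx": 0, "dy": 0, "dz": -0.086, "ax": 0, "ay": 0, "az": 0}, {"dx": -0.001, "dy": 0.001, "dz": -0.087, "ax": 0, "ay": 0, "az": 0}, {"dx": -0.006, "dy": 0.083, "dz": -0.003, "ax": 0, "ay": 0, "az": 0}, {"dx": -0.006, "dy": 0.083, "dz": -0.003, "ax": 0, "ay": 0, "az": 0}, {"dx": -0.006, "dy": 0.083, "dz": -0.003, "ax": 0, "ay": 0, "az": 0}, {"dx": -0.006, "dy": 0.083, "dz": -0.004, "ax": 0, "ay": 0, "az": 0}]'

```text
clock: 44.4
position: [484.3, 108.5, 195.6]
ee_rot: [3.141, 0.001, 0.0]
ft_force: [0.1, 0.1, -4.0]
opening: 0.329
grasp_force: 60.9
```

Emit:
apply_moves --moves '[{"dx": -0.006, "dy": 0.083, "dz": -0.003, "ax": 0, "ay": 0, "az": 0}, {"dx": -0.006, "dy": 0.083, "dz": -0.004, "ax": 0, "ay": 0, "az": 0}, {"dx": 0.002, "dy": 0.083, "dz": 0.017, "ax": 0, "ay": 0, "az": 0}, {"dx": 0.002, "dy": 0.083, "dz": 0.017, "ax": 0, "ay": 0, "az": 0}, {"dx": 0.002, "dy": 0.083, "dz": 0.017, "ax": 0, "ay": 0, "az": 0}, {"dx": 0.001, "dy": 0.083, "dz": 0.016, "ax": 0, "ay": 0, "az": 0}, {"dx": 0.002, "dy": 0.083, "dz": 0.017, "ax": 0, "ay": 0, "az": 0}, {"dx": 0.001, "dy": 0.083, "dz": 0.016, "ax": 0, "ay": 0, "az": 0}]'

```text
clock: 45.2
position: [483.4, -223.4, 148.6]
ee_rot: [-3.141, 0.001, -0.001]
ft_force: [-0.2, -0.1, -3.5]
opening: 0.327
grasp_force: 60.9
```

Emit:
apply_moves --moves '[{"dx": 0, "dy": 0, "dz": 0, "ax": 0, "ay": 0, "az": 0}, {"dx": 0, "dy": 0, "dz": 0, "ax": 0, "ay": 0, "az": 0}, {"dx": 0, "dy": 0, "dz": 0, "ax": 0, "ay": 0, "az": 0}]'

```text
clock: 45.5
position: [483.5, -221.0, 149.0]
ee_rot: [-3.14, 0.001, -0.0]
ft_force: [0.4, 0.0, -3.8]
opening: 0.329
grasp_force: 61.0
```

```bash
python3 - <<'E'
from h import *
st()
f=look("wrist",["rack","slot0","spare0_mid"],None,k=5,z=dict(spare0_mid=50))
G=cv2.cvtColor(f["color"],cv2.COLOR_RGB2GRAY); print([(r,int(G[r,250])) for r in range(116,200,2)])
plan((485,-223,90,0),(485,-223,57,0,16))
E
```

```text
45.5 [ 483.5 -221.   149. ] [-3.14e+00  1.00e-03 -0.00e+00] F [ 0.4  0.  -3.8] op 0.329 g 61.0
wrist slot0 [399.5 200.9] 0.84 [ 479.3 -347.7]
wrist slot0 [331.6 197.8] 0.72 [ 482.4 -283.6]
wrist spare0_mid [454.3 196.6] 0.72 [ 483.  -410.7]
[(116, 218), (118, 119), (120, 118), (122, 119), (124, 120), (126, 119), (128, 118), (130, 118), (132, 118), (134, 118), (136, 118), (138, 118), (140, 116), (142, 117), (144, 117), (146, 117), (148, 117), (150, 116), (152, 116), (154, 116), (156, 117), (158, 117), (160, 117), (162, 115), (164, 116), (166, 116), (168, 116), (170, 115), (172, 116), (174, 114), (176, 115), (178, 116), (180, 116), (182, 136), (184, 178), (186, 180), (188, 179), (190, 147), (192, 73), (194, 85), (196, 169), (198, 180)]
[{"dx":0.001,"dy":0.002,"dz":0.06,"ax":0,"ay":0,"az":0.0},{"dx":0.0,"dy":0.002,"dz":0.059,"ax":0,"ay":0,"az":0.001},{"dx":0.0,"dy":0.0,"dz":0.022,"ax":0,"ay":0,"az":0.0},{"dx":0.0,"dy":0.0,"dz":0.022,"ax":0,"ay":0,"az":0.0},{"dx":0.0,"dy":0.0,"dz":0.022,"ax":0,"ay":0,"az":0.0}]
end [ 484.8 -223.    57.1] -0.001 rows 5
```

Emit:
apply_moves --moves '[{"dx": 0, "dy": 0.002, "dz": 0.06, "ax": 0, "ay": 0, "az": 0}, {"dx": 0, "dy": 0.002, "dz": 0.059, "ax": 0, "ay": 0, "az": 0}, {"dx": 0, "dy": 0, "dz": 0.022, "ax": 0, "ay": 0, "az": 0}, {"dx": 0, "dy": 0, "dz": 0.022, "ax": 0, "ay": 0, "az": 0}, {"dx": 0, "dy": 0, "dz": 0.018, "ax": 0, "ay": 0, "az": 0}, {"dx": 0, "dy": 0, "dz": 0, "ax": 0, "ay": 0, "az": 0}, {"dx": 0, "dy": 0, "dz": 0, "ax": 0, "ay": 0, "az": 0}]'

```text
clock: 46.4
position: [484.7, -224.3, 59.3]
ee_rot: [3.141, -0.001, -0.0]
ft_force: [-0.1, 0.0, -3.3]
opening: 0.327
grasp_force: 60.9
```

Emit:
apply_moves --moves '[{"dx": -0.002, "dy": -0.001, "dz": 0.009, "ax": 0, "ay": 0, "az": 0}, {"dx": 0, "dy": 0, "dz": 0.009, "ax": 0, "ay": 0, "az": 0}, {"dx": 0, "dy": 0, "dz": 0.006, "ax": 0, "ay": 0, "az": 0}, {"dx": 0, "dy": 0, "dz": 0, "ax": 0, "ay": 0, "az": 0}, {"dx": 0, "dy": 0, "dz": 0, "ax": 0, "ay": 0, "az": 0}]'

```text
clock: 46.9
position: [483.3, -223.6, 47.1]
ee_rot: [3.141, -0.0, -0.001]
ft_force: [-2.3, 0.3, 1.4]
opening: 0.33
grasp_force: 61.7
```

Seated; release and check all from above.

Emit:
apply_moves --moves '[{"dx": 0, "dy": 0, "dz": 0, "ax": 0, "ay": 0, "az": 0}, {"dx": 0, "dy": 0, "dz": 0, "ax": 0, "ay": 0, "az": 0}, {"dx": 0, "dy": 0, "dz": 0, "ax": 0, "ay": 0, "az": 0}, {"dx": 0, "dy": 0, "dz": -0.04, "ax": 0, "ay": 0, "az": 0}, {"dx": 0, "dy": 0, "dz": -0.08, "ax": 0, "ay": 0, "az": 0}, {"dx": 0, "dy": 0, "dz": -0.09, "ax": 0, "ay": 0, "az": 0}, {"dx": 0, "dy": 0, "dz": -0.09, "ax": 0, "ay": 0, "az": 0}, {"dx": 0, "dy": 0, "dz": 0, "ax": 0, "ay": 0, "az": 0}]' --claw -0.2

```text
clock: 47.7
position: [487.1, -225.9, 203.1]
ee_rot: [3.135, -0.01, -0.0]
ft_force: [1.5, -0.8, 0.1]
opening: 0.602
grasp_force: 0.0
```

Emit:
apply_moves --moves '[{"dx": -0.08, "dy": 0.06, "dz": -0.02, "ax": 0, "ay": 0, "az": 0}, {"dx": 0, "dy": 0.06, "dz": -0.05, "ax": 0, "ay": 0, "az": 0}, {"dx": 0, "dy": 0.06, "dz": 0, "ax": 0, "ay": 0, "az": 0}, {"dx": 0, "dy": 0, "dz": 0, "ax": 0, "ay": 0, "az": 0}, {"dx": 0, "dy": 0, "dz": 0, "ax": 0, "ay": 0, "az": 0}, {"dx": 0, "dy": 0, "dz": 0, "ax": 0, "ay": 0, "az": 0}]'

```text
clock: 48.3
position: [443.5, -311.8, 230.7]
ee_rot: [-3.14, 0.001, -0.0]
ft_force: [0.1, 0.0, 0.3]
opening: 0.601
grasp_force: 0.0
```

```bash
python3 - <<'E'
from h import *
st()
def near(n,qs,z):
    f=look(n,qs,None,k=5,z=z,mn=.3); return f
f=near("wrist",["slot0","spare0_mid"],dict(spare0_mid=50))
f=near("top",["spare0_mid","tail_back","loop_bar","red_roller_mid","pin_shoulder"],dict(spare0_mid=50,red_roller_mid=85,pin_shoulder=56,loop_bar=30))
blocks(f,"top","red",105)
blocks(vision.grab_frame("side"),"side","red",105)
# green look-alike & bench grey rollers: compare present top view with the first
import pickle
f0=pickle.load(open("top.pkl","rb")); d=cv2.absdiff(f0["color"],f["color"]).max(2)
m=cv2.morphologyEx((d>40).astype(np.uint8),cv2.MORPH_OPEN,np.ones((3,3)))
k,l,s,c=cv2.connectedComponentsWithStats(m)
for i in range(1,k):
    if s[i][4]>25: print(s[i],at_z(f,c[i],30,"top").round()[:2])
E
```

```text
48.3 [ 443.5 -311.8  230.7] [-3.14e+00  1.00e-03 -0.00e+00] F [0.1 0.  0.3] op 0.601 g 0.0
wrist slot0 [291.  137.8] 0.9 [ 484. -349.]
wrist slot0 [347.2 139.4] 0.76 [ 483.9 -410.9]
wrist slot0 [229.9 140.6] 0.6 [ 480.8 -284.7]
wrist spare0_mid [345.8 139.1] 0.82 [ 484.2 -409.3]
top spare0_mid [410.3 239.7] 0.7 [ 487.3 -411.6]
top tail_back [200.9 190.3] 0.83 [625.5 115.2]
top loop_bar [194.5 266.9] 0.53 [433.2 146.2]
top red_roller_mid [232.  190.3] 0.83 [624.8  38.4]
top pin_shoulder [198.7 250.8] 0.69 [475.2 129.9]
top pin_shoulder [174.6 196.8] 0.61 [616.9 191.8]
top pin_shoulder [214.6 144.9] 0.49 [752.3  84.6]
top pin_shoulder [173.5 195. ] 0.45 [621.7 194.7]
red [249 180   9  16 126] [252.8 187.4] [627.4 -14.9 105. ]
red [206 184  10  16 135] [210.3 191.1] [621.6  90.5 105. ]
[249 179   9  16 129] [641. -13.]
[151 183  32  24 452] [623. 219.]
[206 183  11  18 154] [632. 101.]
[184 189   8  12  76] [627. 164.]
[118 204  15  14 138] [590. 335.]
[  377   215   135   169 11661] [ 327. -486.]
[319 218  27  52 948] [ 483. -211.]
[   20   221   231   163 13767] [308. 316.]
[251 229  16  11 149] [514. -24.]
[139 231  24  48 324] [489. 269.]
[267 236  49  27 852] [472. -97.]
[497 250  15  49 462] [ 385. -653.]
[249 263  25  18 285] [412. -26.]
[481 331  11  17 124] [ 238. -586.]
```

```bash
python3 - <<'E'
from h import *
f=vision.grab_frame("wrist"); G=cv2.cvtColor(f["color"],cv2.COLOR_RGB2GRAY)
for y in (-409,-223):
    print(y)
    print("x@z70",[(x,int(G[int(round(p[1])),int(round(p[0]))])) for x in range(408,566,4) for p in [proj(f,(x,y,70),"wrist")] if 0<=p[0]<511 and 0<=p[1]<383])
    for x in (538,):
        print("y",[(yy-y,int(G[int(round(p[1])),int(round(p[0]))])) for yy in range(y-32,y+33,3) for p in [proj(f,(x,yy,70),"wrist")] if 0<=p[0]<511 and 0<=p[1]<383])
E
```

```text
-409
x@z70 [(408, 148), (412, 150), (416, 145), (420, 119), (424, 117), (428, 118), (432, 119), (436, 120), (440, 120), (444, 133), (448, 128), (452, 199), (456, 199), (460, 111), (464, 202), (468, 201), (472, 116), (476, 200), (480, 199), (484, 110), (488, 204), (492, 203), (496, 132), (500, 200), (504, 199), (508, 177), (512, 203), (516, 202), (520, 150), (524, 181), (528, 127), (532, 125), (536, 125), (540, 124), (544, 122), (548, 134), (552, 150), (556, 146), (560, 148), (564, 145)]
y [(-32, 150), (-29, 191), (-26, 204), (-23, 134), (-20, 128), (-17, 128), (-14, 127), (-11, 127), (-8, 126), (-5, 126), (-2, 126), (1, 124), (4, 123), (7, 123), (10, 122), (13, 122), (16, 121), (19, 91), (22, 49), (25, 49), (28, 82), (31, 105)]
-223
x@z70 [(408, 150), (412, 148), (416, 148), (420, 104), (424, 102), (428, 103), (432, 101), (436, 101), (440, 101), (444, 126), (448, 68), (452, 95), (456, 95), (460, 70), (464, 98), (468, 98), (472, 80), (476, 161), (480, 164), (484, 110), (488, 166), (492, 161), (496, 117), (500, 164), (504, 164), (508, 149), (512, 168), (516, 168), (520, 157), (524, 107), (528, 107), (532, 104), (536, 105), (540, 104), (544, 104), (548, 126), (552, 153), (556, 151), (560, 148), (564, 149)]
y [(-32, 131), (-29, 116), (-26, 66), (-23, 70), (-20, 73), (-17, 107), (-14, 106), (-11, 106), (-8, 106), (-5, 106), (-2, 103), (1, 105), (4, 105), (7, 104), (10, 104), (13, 103), (16, 104), (19, 102), (22, 104), (25, 117), (28, 105), (31, 84)]
```

```bash
python3 - <<'E'
from h import *
f=vision.grab_frame("wrist"); G=cv2.cvtColor(f["color"],cv2.COLOR_RGB2GRAY)
for y in (-284,-347,-315):
  for z in (30,8):
    print(y,z,[(x,int(G[int(round(p[1])),int(round(p[0]))])) for x in list(range(406,452,2))+list(range(520,568,2)) for p in [proj(f,(x,y,z),"wrist")]])
E
```

```text
-284 30 [(406, 149), (408, 151), (410, 150), (412, 149), (414, 148), (416, 148), (418, 145), (420, 158), (422, 207), (424, 210), (426, 209), (428, 210), (430, 210), (432, 210), (434, 211), (436, 210), (438, 168), (440, 99), (442, 138), (444, 192), (446, 213), (448, 214), (450, 214), (520, 216), (522, 216), (524, 216), (526, 216), (528, 206), (530, 188), (532, 213), (534, 213), (536, 213), (538, 214), (540, 213), (542, 213), (544, 214), (546, 216), (548, 215), (550, 181), (552, 148), (554, 145), (556, 146), (558, 147), (560, 147), (562, 149), (564, 145), (566, 145)]
-284 8 [(406, 148), (408, 148), (410, 148), (412, 147), (414, 159), (416, 208), (418, 211), (420, 209), (422, 210), (424, 210), (426, 211), (428, 210), (430, 210), (432, 201), (434, 117), (436, 99), (438, 137), (440, 212), (442, 214), (444, 215), (446, 215), (448, 215), (450, 215), (520, 215), (522, 216), (524, 216), (526, 216), (528, 215), (530, 183), (532, 208), (534, 213), (536, 214), (538, 213), (540, 214), (542, 213), (544, 214), (546, 215), (548, 216), (550, 216), (552, 209), (554, 148), (556, 145), (558, 144), (560,
[... 1623 characters left out ...]
 (546, 179), (548, 216), (550, 190), (552, 148), (554, 144), (556, 146), (558, 147), (560, 146), (562, 146), (564, 145), (566, 144)]
-315 8 [(406, 148), (408, 148), (410, 150), (412, 134), (414, 129), (416, 129), (418, 129), (420, 126), (422, 125), (424, 126), (426, 122), (428, 112), (430, 96), (432, 97), (434, 96), (436, 97), (438, 123), (440, 197), (442, 214), (444, 216), (446, 216), (448, 216), (450, 216), (520, 218), (522, 218), (524, 217), (526, 217), (528, 202), (530, 156), (532, 117), (534, 135), (536, 135), (538, 135), (540, 134), (542, 135), (544, 135), (546, 146), (548, 179), (550, 216), (552, 190), (554, 159), (556, 144), (558, 144), (560, 147), (562, 146), (564, 146), (566, 146)]
```

```bash
python3 -c "
from h import *
print(workorder.job_done())"
```

```text
the job is handed in; nothing more can be done
None
```

I handed the job in at about 48 s on the robot clock; the hand-in gave no verdict. By my own checks the red roller is mounted with the tailstock home, the pin is seated with its loop shut under the bar, and both grey rollers lie flat in the rack, centred to about 1 mm.

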